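Take the bored block out of the cam vise and show its bush to the inspection camera

ROBOT

A 7-joint arm with a two-finger parallel gripper is mounted at the origin on a cart in front of the work surface, level with it; the furniture and walls round the work are solid. World frame = base frame: x ahead of the robot, y to its left, z up, the work surface at z = 0. Lengths are in mm, angles in rad, forces in N, time in s.
With the tool pointing down it reaches from about 400 to 875 mm from the base axis. Payload 4.4 kg.
Tool frame: the origin (TCP) lies at the very end of the fingers, on their centre line; the grasp point (between the pads) lies ctrl.grip_depth behind it (ctrl.grip_depth is the distance from the TCP to the grasp point, in mm); y points along the fingers, x is the direction in which the jaws open and shut, and the axes are right-handed (so a half turn about y gives the same grasp; the last joint's range is limited). The gripper opens to 85 mm and grips with 20 to 120 N. Pads are 22 mm wide; open, the fingers measure 114 mm over their backs; the gripper's body (76 mm by 85 mm) begins 54 mm behind the grasp point. The pads swing forward as they close: fully open they stand 13 mm farther back than shut.
Start: joints at [1.264, 0.628, 0.038, 1.517, -0.027, 0.996, -0.02], TCP at [155.039, -631.253, 231.313] pointing down, gripper open.
Joint ranges: [-3.06, 3.06], [-0.37, 2.12], [-1.25, 1.32], [0.18, 2.47], [-1.1, 4.24], [0.23, 1.98], [-2.94, 2.94]. Speed limits (rad/s): [2.57, 2.57, 3.14, 3.14, 3.14, 3.14, 3.14].

INTERFACE

Orientations are given as [roll, pitch, yaw] about the fixed x, y, z axes, in that order (R = Rz(yaw) Ry(pitch) Rx(roll)).
In Python, from cell import ctrl gives the robot as it stands.
- The arm moves only by the tool apply_moves, never from a script. Its argument "motion" is a list of rows, each a list of 5 numbers: the shift along the tool's x, y, z in cm, then the turn about the tool's y in rad, then the finger opening in cm, from 0 to 8.54. In form: [[tx, ty, tz, roll, hand], ...]. A call has 1 to 20 rows; each row is the pose to reach, as a shift and turn from the pose commanded when the call began, along the tool's axes at that moment; what a row does not reach only later rows make up. A row lasts 1/8 s, in which the tool goes at most 62.5 mm and 10.7 degrees, less where a joint would pass 70% of its speed; a pose out of reach is approached as far as the arm can. A call with a gripper value outside its range is refused whole. The fingers move at their own pace and stop on an object; the grip force is fixed at half the most. Time passes only in rows, so rows that repeat a pose let the fingers close. It gives the time, the measured TCP pose, the force and the opening at its end, in the units of the state.
- ctrl.read_state(): the state, without advancing time (a new reading comes with each control period).
- ctrl.get_image(name): name is "scene" or "top"; returns a dict with "image" (384x512x3 uint8, red, green, blue), "vfov" (degrees; the focal length in pixels is half the picture's height over the tangent of half this angle, whatever the lens; pixels are square), "cx", "cy" (the principal point, pixels), "extrinsics" (4x4, takes a point from world to camera coordinates). Camera axes: x right, y up, looking along -z (the intrinsics and any distortion apply to the point x, -y, -z); pixel columns grow to the right and rows downward; lengths in mm; the calibration is good to about 2 mm. A picture is of the moment at which its call begins. There is no depth.
- ctrl.finish_job(): hands the job in, once; it reports no verdict.
Trained networks look in a picture, given as the dict that the camera call returned (one of the last four; its "shot" number tells which), for a name from the list of things; names that differ only in an ending like _2 or _b are one class to them, and where a whole thing is asked for, a point or a joint stands for the part that bears it (a point fixed in the world has none). Each returns a list of dicts, best first, with "confidence" (0 to 1); they miss things now and then, are a little off and sometimes report something else, mostly with a low value. They report only what shows in the picture. A call takes as long as a camera call. They do not tell look-alikes from the thing itself.
- ctrl.search_frame(picture, query): "location" ([x, y, z] in mm, in world coordinates, good to about 4 mm: the middle of the surface that is visible of it).
- ctrl.mark_of(picture, query): "location" ([x, y, z] in mm, in world coordinates, good to about 4 mm: a listed point, or the origin of a listed thing).
The state is a dict: "clock": time; "qpos": joint angles; "qd": joint speeds; "tau": joint torques, N m; "eef_pos": TCP position; "tool_rot": TCP orientation; "force": force on the tool from outside, world axes, zero at the start; "torque": the same for the moment, N m; "width": finger opening in mm.
Only numpy, scipy, OpenCV 4.12 (cv2) and the standard library are available. Lean on these libraries where they do the work, as an engineer would, in place of code of your own. Each camera call takes 0.05 s, during which the arm holds its last target.

TASK

Swing the vise's cam lever a quarter turn to its open stop, then lift the bored aluminium block out of the jaws and hold it up to the inspection camera: brass-flanged bush on the lens axis and 15 cm from the lens glass, bush face square to the lens as the camera is now tilted, and the block the same way up as it stood in the vise, not rolled in the picture. Finish while still holding it there steady in the air; leave the lever open, and do not knock the camera or disturb the other things on the desk.

Things in the scene. Friction and masses are not known exactly. Their poses are not given: they have to be found in the camera images.
- vise_lever (a joint): Cam lever of the vise, turning about a vertical pin. 0 = clamped; it grows to 1.57 rad at the open stop and starts between 0 and 0.1. Seen from above the opening swing is clockwise. The eccentric draws the moving jaw back 7 mm at full swing, in proportion to the angle. Friction holds the lever wherever it is left; about 2 N at the handle moves it.
- lever_grip (a point): Middle of the lever's upright round black handle (18 mm thick, 51 mm tall, its top 25 mm above this point; the flat lever arm passes 26 mm below it), 88 mm from the pin. The handle can be pinched from above; it is fixed to the lever and turns with it. The point's axes turn with the lever: -y points from the pin to the handle.
- lever_pivot (a point): Point on the lever's pin axis at the height of lever_grip (89 mm above the desk). Axes are the vise's: +x points from the pin to the block and the fixed jaw, z up. The handle stands toward -y when clamped and toward -x when open.
- vise_seat (a point): Top of the bed of the blue vise, between its jaws, where the middle of the block's underside rests; 18 mm above the desk. Axes as lever_pivot. The vise is bolted down. The jaws are 64 mm long (along y) and rise 22 mm above the bed; the fixed jaw is on +x, the moving jaw on -x.
- block_center (a point): Centre of the bored aluminium block in the vise, half-way up: 22 mm thick (x), 44 mm wide (y), 76 mm tall (z), about 0.18 kg. 38 mm above its underside, so 16 mm above the jaw tops. The upper 54 mm stand clear of the jaws; the flat sides to be gripped are those facing +y and -y (44 mm apart). It stands upright, its +x side against the fixed jaw.
- bush_face (a point): Centre of the outer face of the brass flange of the bush, on the block's +x side: 13 mm along the block's x and 14 mm above block_center. The flange is 29 mm across and stands 2 mm proud of the block; the block's other side has no flange. Axes are the block's: +x comes squarely out of the bush face.
- lens (a point): Middle of the lens glass of the silver-grey inspection camera with black ring light (68 mm across), on a post stand at the back left. Axes are the camera head's: the lens looks along -x, y is level, z is up in the picture. The head is tilted down by 0.15 to 0.40 rad about y, differently each time, and stays so by friction. Properly shown, the block's axes are parallel to these, x to x, y to y, z to z.
- focus (a point): Point on the lens axis, 150 mm in front of the glass, where bush_face has to be. Axes as lens.
- bearing_block: The whole block; origin at the middle of its underside, axes as bush_face.
- caliper: Digital caliper, 64 x 230 x 15 mm, lying at the front of the desk. Leave alone.
- notebook: Ring-bound notebook, 148 x 109 x 14 mm, front left. Leave alone.
- blue_pen: White and blue pen, 145 mm, front left. Leave alone.
- spray_bottle: White pump spray bottle, 49 mm thick, 174 mm tall, at the left edge. Leave alone.
- screw_jar: White screw jar, 64 mm thick, 66 mm tall, at the back. Leave alone.
- parts_bin: Yellow pick bin, 139 x 132 x 72 mm, at the back. Leave alone.
- screwdriver: Screwdriver with orange handle, 167 mm, lying front right. Leave alone.
- finished_block_1: Bored block like the one in the vise, lying bush up in the grey tray at the back right. Leave alone.
- finished_block_2: Second finished block in the same tray. Leave alone.
There are look-alikes about, which are no part of the job. Of the things that look like the part that bears vise_lever, the larger one is meant.

How it is judged:
By the outcome, as a careful person would: the job done as asked, in the order asked, and still so for the second after the job is handed in, while the arm keeps its last pose, push and grip.
It also fails if it takes over 50 s, if anything falls off the work surface, if the arm or the gripper's body presses on something with over 40 N, if the wrist force passes 120 N, or if a joint passes its speed limit or range.

## Working session

There is one attempt and no reset: what is moved stays moved. The work goes in short steps, Python scripts to look and compute and a tool call to move; the robot and the scene stay as the last step left them, time stands still between calls to the robot, and variables do not carry over. Pictures are saved under pics/ and viewed, and the job is handed in when it is done.

Besides the shell and the picture viewer there is one more tool, called after "Emit:" by a JSON object that holds its "api" and its "payload". apply_moves: Moves the arm, as the interface text tells. Its arguments: {"type":"object","properties":{"motion":{"type":"array","items":{"type":"array","items":{"type":"number"}}}},"required":["motion"]}

```bash
ls; mkdir -p pics; cat > h.py <<'E'
import numpy as np, cv2
from cell import ctrl
def snap(name,fn):
    p=ctrl.get_image(name); cv2.imwrite('pics/'+fn,p['image'][:,:,::-1]); return p
def proj(p,X):
    E=np.array(p['extrinsics']); c=E[:3,:3]@np.array(X,float)+E[:3,3]
    f=p['image'].shape[0]/2/np.tan(np.radians(p['vfov'])/2)
    return p['cx']+f*c[0]/-c[2], p['cy']-f*c[1]/-c[2]
E
python3 - <<'E'
from h import *
a=snap('scene','s0.png'); b=snap('top','t0.png')
print({k:v for k,v in a.items() if k!='image'}); print({k:v for k,v in b.items() if k!='image'})
s=ctrl.read_state(); print(s); print(ctrl.grip_depth, [x for x in dir(ctrl) if x[0]!='_'])
for n,p in (('scene',a),('top',b)):
  for q in ['lever_grip','lever_pivot','vise_seat','block_center','bush_face','lens','focus','bearing_block']:
    try:
      for r in ctrl.mark_of(p,q)[:3]: print(n,q,{k:(np.round(v,3).tolist() if not isinstance(v,str) else v) for k,v in r.items()})
    except Exception as e: print(n,q,e)
E
```

```text
pics
{'vfov': 42.68969841573822, 'cx': 255.8106598199595, 'cy': 189.36305965413428, 'extrinsics': array([[-6.61358910e-01, -7.50069522e-01, -3.22968861e-04,
         5.13212049e+02],
       [ 4.79722217e-01, -4.23316468e-01,  7.68550429e-01,
        -3.17929215e+02],
       [-5.76602971e-01,  5.08132739e-01,  6.39789132e-01,
        -1.22125522e+03],
       [ 0.00000000e+00,  0.00000000e+00,  0.00000000e+00,
         1.00000000e+00]]), 'shot': 1}
{'vfov': 51.92653739730754, 'cx': 257.7625105221153, 'cy': 195.0401750720746, 'extrinsics': array([[-1.13502124e-02, -9.99777213e-01, -1.77959956e-02,
         1.95300437e+02],
       [ 9.96977608e-01, -1.26827469e-02,  7.66472312e-02,
        -5.96172412e+02],
       [-7.68558573e-02, -1.68722467e-02,  9.96899446e-01,
        -1.32942165e+03],
       [ 0.00000000e+00,  0.00000000e+00,  0.00000000e+00,
         1.00000000e+00]]), 'shot': 2}
{'clock': 0.1, 'qpos': array([ 1.26420502,  0.62927061,  0.03843582,  1.51823983, -0.02702462,
        0.99627102, -0.0199952 ]), 'qd': array([ 0.00145728, -0.00039006,  0.00051456, -0.00418211, -0.000290
[... 1767 characters left out ...]
e': 0.2}
top lever_pivot {'location': [490.8, -63.2, 69.2], 'confidence': 0.63}
top lever_pivot {'location': [549.5, 227.1, 49.3], 'confidence': 0.6}
top vise_seat {'location': [552.1, -7.5, 15.0], 'confidence': 0.8}
top vise_seat {'location': [589.8, 257.3, 16.9], 'confidence': 0.8}
top vise_seat {'location': [775.9, -81.0, 2.9], 'confidence': 0.52}
top block_center {'location': [555.9, -11.5, 55.5], 'confidence': 0.58}
top bush_face {'location': [562.4, -7.5, 73.9], 'confidence': 0.55}
top lens {'location': [661.2, 317.9, 254.8], 'confidence': 0.79}
top bearing_block {'location': [550.9, -9.4, 17.7], 'confidence': 0.47}
top bearing_block {'location': [768.9, 70.1, 1.8], 'confidence': 0.16}
```

```bash
python3 -c "
import cv2
for n in ('s0','t0'):
  i=cv2.imread(f'pics/{n}.png'); cv2.imwrite(f'pics/{n}b.png',cv2.resize(i,(800,600),interpolation=cv2.INTER_CUBIC))"
```

```text
(no output)
```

View pics/s0b.png

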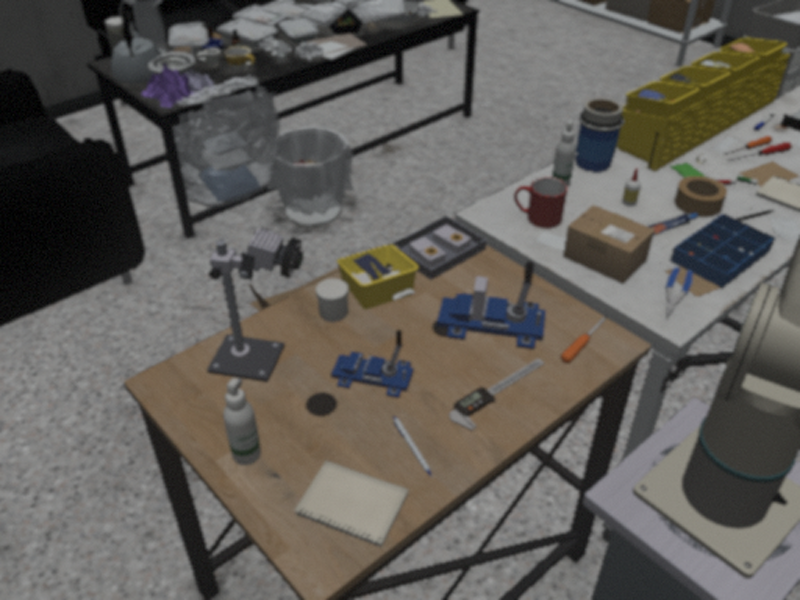

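View pics/t0b.png

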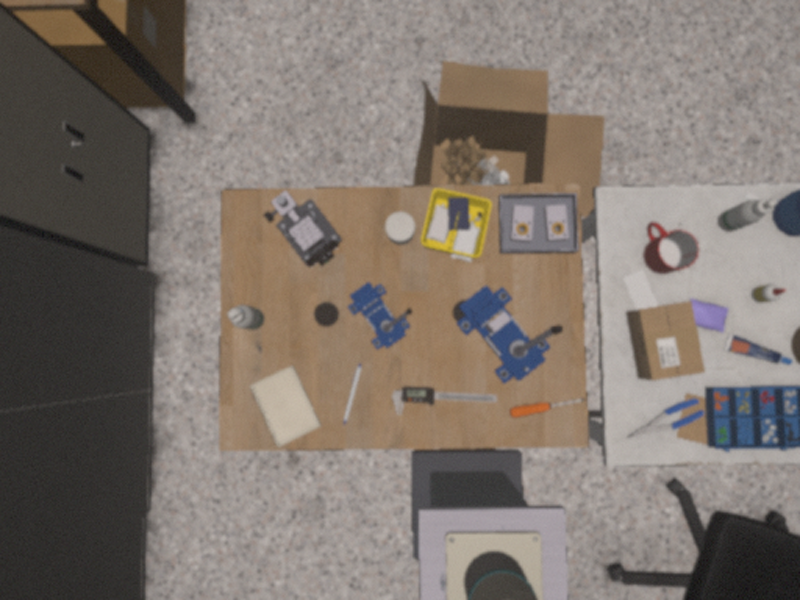

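```bash
python3 - <<'E'
from h import *
import pickle
a=ctrl.get_image('scene'); b=ctrl.get_image('top')
pickle.dump((a,b),open('ab.pkl','wb'))
for p,X in ((a,[550,-40,60]),(b,[550,-40,60]),(a,[660,318,250]),(b,[660,318,250])):
    print(proj(p,X))
def crop(p,c,w,h,k,fn):
    x,y=int(c[0]),int(c[1]); i=p['image'][max(0,y-h):y+h,max(0,x-w):x+w,::-1]
    print(fn,'origin',max(0,x-w),max(0,y-h),'scale',k)
    cv2.imwrite('pics/'+fn,cv2.resize(i,None,fx=k,fy=k,interpolation=cv2.INTER_CUBIC))
crop(a,proj(a,[550,-40,60]),50,37,8,'c1.png')
crop(b,proj(b,[550,-40,60]),50,37,8,'c2.png')
crop(a,proj(a,[660,318,200]),50,37,8,'c3.png')
crop(b,proj(b,[660,318,250]),50,37,8,'c4.png')
E
```

```text
(np.float64(313.8022321749964), np.float64(186.46629692622486))
(np.float64(326.3200586195932), np.float64(207.88933813466863))
(np.float64(193.6849343789704), np.float64(167.79185043978876))
(np.float64(211.06615867289185), np.float64(168.3339849859729))
c1.png origin 263 149 scale 8
c2.png origin 276 170 scale 8
c3.png origin 145 145 scale 8
c4.png origin 161 131 scale 8
```

View pics/c1.png

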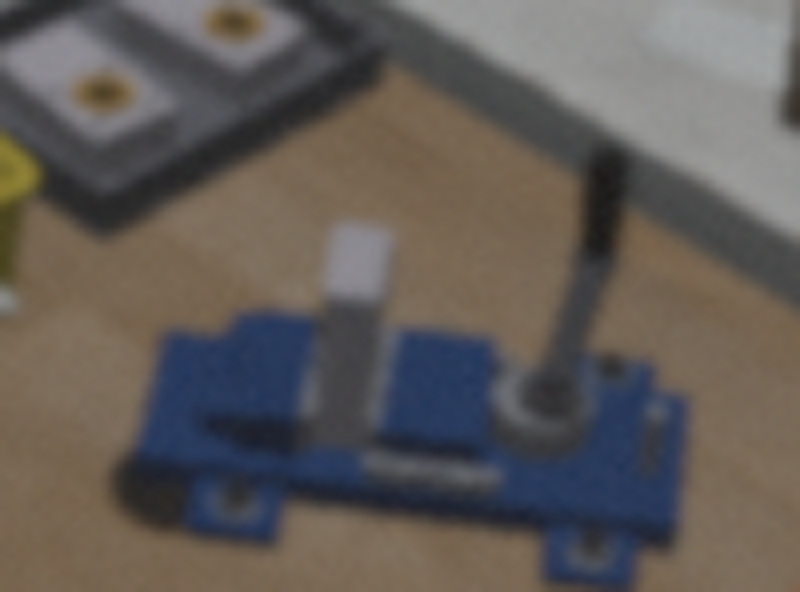

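View pics/c2.png

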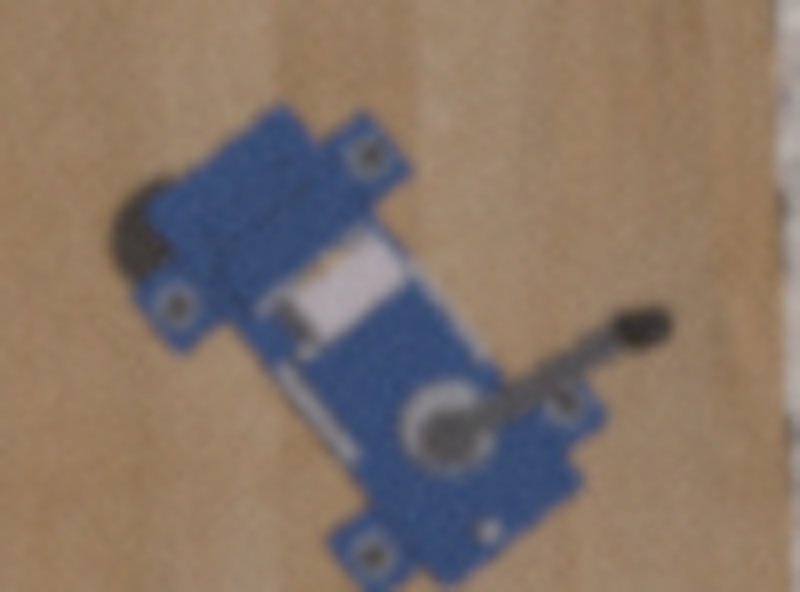

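View pics/c3.png

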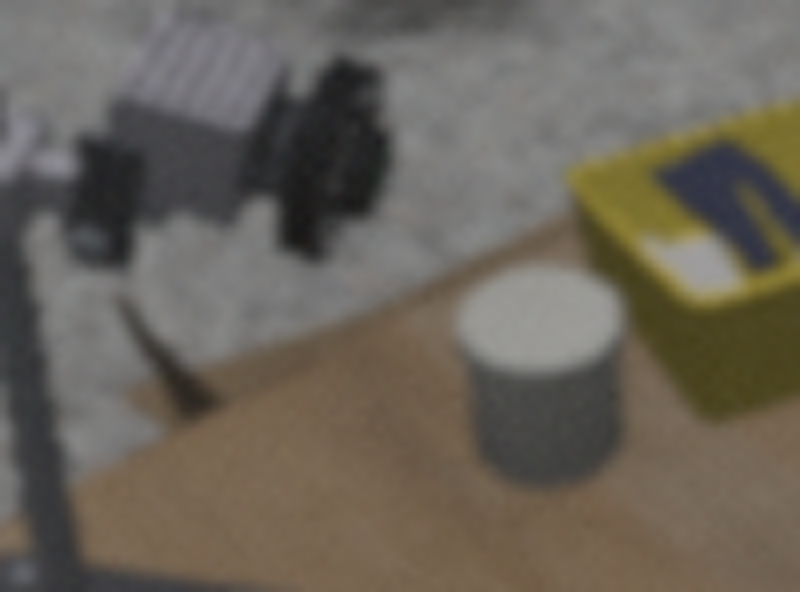

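View pics/c4.png

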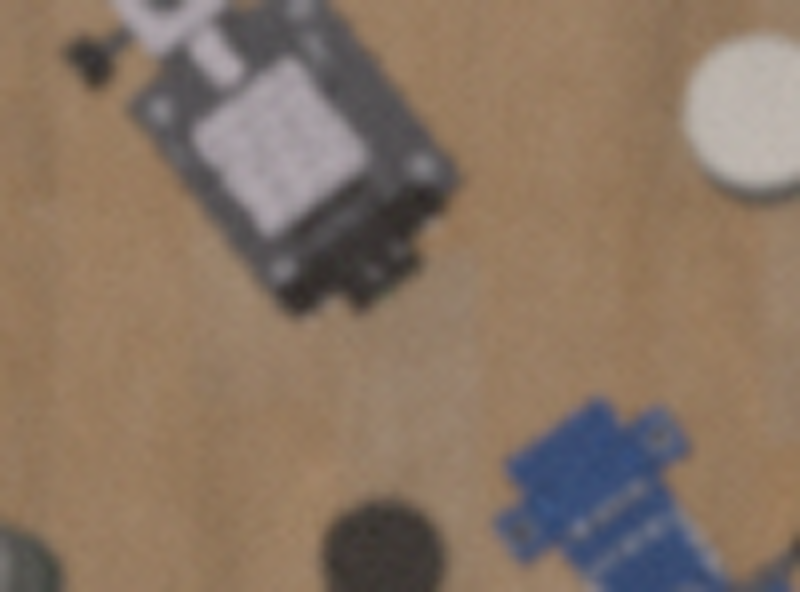

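```bash
cat >> h.py <<'E'
def ray(p,u,v):
    E=np.array(p['extrinsics']); R=E[:3,:3]; f=p['image'].shape[0]/2/np.tan(np.radians(p['vfov'])/2)
    d=R.T@np.array([(u-p['cx'])/f,-(v-p['cy'])/f,-1]); return -R.T@E[:3,3], d/np.linalg.norm(d)
def atz(p,u,v,z):
    o,d=ray(p,u,v); return o+d*(z-o[2])/d[2]
def tri(pu):
    A=np.zeros((3,3));b=np.zeros(3)
    for p,u,v in pu:
        o,d=ray(p,u,v);M=np.eye(3)-np.outer(d,d);A+=M;b+=M@o
    return np.linalg.solve(A,b)
E
python3 - <<'E'
from h import *
import pickle
a,b=pickle.load(open('ab.pkl','rb'))
A=lambda u,v:(263+u/8,149+v/8); B=lambda u,v:(276+u/8,170+v/8)
print('cams',ray(a,0,0)[0],ray(b,0,0)[0])
print('handle top top@114',atz(b,*B(645,325),114),'scene@114',atz(a,*A(607,155),114))
print('tri',tri([(a,*A(607,155)),(b,*B(645,325))]))
print('handle mid scene@89',atz(a,*A(600,205),89))
print('pin top z?',tri([(a,*A(550,390)),(b,*B(448,430))]),atz(b,*B(448,430),65),atz(a,*A(550,390),65))
print('block top@94',atz(b,*B(346,285),94),atz(a,*A(361,262),94))
for c in [(368,230),(408,272),(325,341),(285,299)]: print(atz(b,*B(*c),94))
# scene corners of block top
for c in [(340,222),(396,230),(384,302),(328,295)]: print(atz(a,*A(*c),94))
E
```

```text
cams [-212.24432057  870.91980476 1025.85620496] [ 494.41340544  165.26549285 1374.47024032]
handle top top@114 [ 537.84023445 -127.51651515  114.        ] scene@114 [ 516.74965552 -110.05734815  114.        ]
tri [ 537.26239631 -134.46645974   89.86557953]
handle mid scene@89 [ 517.38470096 -110.76933155   89.        ]
pin top z? [495.85531538 -62.88349424  35.8104783 ] [497.18217899 -56.62569506  65.        ] [473.77805706 -36.7855026   65.        ]
block top@94 [556.18182262 -12.0203855   94.        ] [549.98768579 -11.43299269  94.        ]
[578.40255997 -21.44207981  94.        ]
[561.146465   -37.19900078  94.        ]
[533.60552301  -3.0159611   94.        ]
[550.80654026  12.76447853  94.        ]
[572.25051676 -23.01631658  94.        ]
[554.68276465 -35.48770581  94.        ]
[527.77930101  -0.69395499  94.        ]
[544.47786389  12.00975014  94.        ]
```

```bash
python3 - <<'E'
from h import *
import pickle
a,b=pickle.load(open('ab.pkl','rb'))
def ov(p,c,w,h,k,fn,hyps):
    x,y=int(c[0]),int(c[1]); x0,y0=x-w,y-h
    i=cv2.resize(p['image'][y0:y+h,x0:x+w,::-1],None,fx=k,fy=k,interpolation=cv2.INTER_CUBIC)
    for X,col in hyps:
        u,v=proj(p,X); q=(int((u+.5-x0)*k),int((v+.5-y0)*k)); cv2.circle(i,q,3,col,-1)
    return i
H=[]
for z in (43,69,94): H.append(([537,-133,z],(0,255,0)))
for z in (63,89,114): H.append(([537,-128,z],(0,0,255)))
i1=ov(a,proj(a,[537,-130,70]),25,25,15,'',H); i2=ov(b,proj(b,[537,-130,70]),25,25,15,'',H)
cv2.imwrite('pics/ov1.png',np.hstack([i1,i2]))
E
```

```text
(no output)
```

View pics/ov1.png

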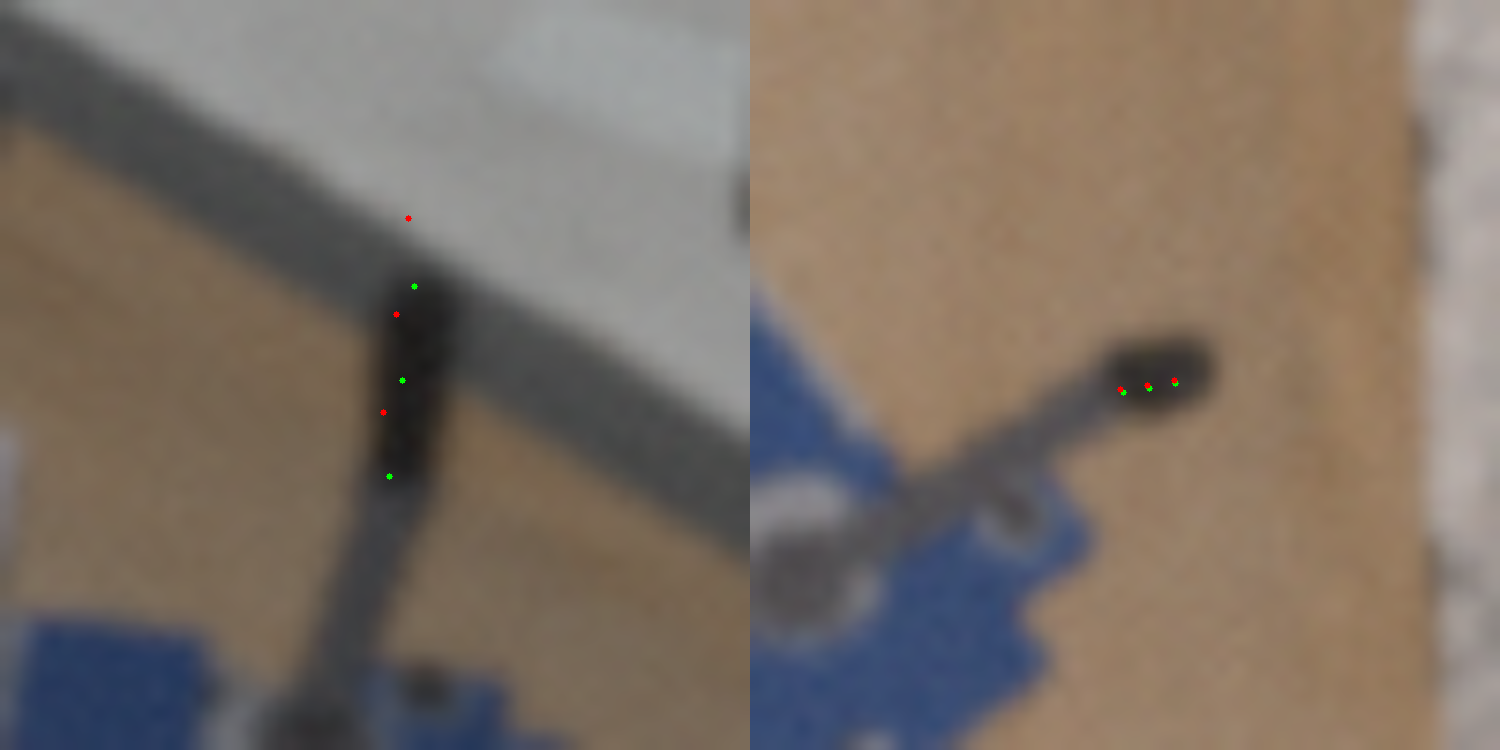

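```bash
cat >> h.py <<'E'
def box(c,R,d):
    s=np.array([[i,j,k] for i in(-1,1) for j in(-1,1) for k in(-1,1)])*np.array(d)/2
    P=s@R.T+c; return [(P[i],P[j]) for i in range(8) for j in range(i+1,8) if bin(i^j).count('1')==1]
def Rz(a): return np.array([[np.cos(a),-np.sin(a),0],[np.sin(a),np.cos(a),0],[0,0,1]])
def Ry(a): return np.array([[np.cos(a),0,np.sin(a)],[0,1,0],[-np.sin(a),0,np.cos(a)]])
def ov(p,c,w,h,k,segs):
    x,y=int(round(c[0])),int(round(c[1])); x0,y0=x-w,y-h
    i=cv2.resize(p['image'][y0:y+h,x0:x+w,::-1],None,fx=k,fy=k,interpolation=cv2.INTER_CUBIC)
    for A,B,col in segs:
        q=[]
        for X in (A,B):
            u,v=proj(p,X); q.append((int((u+.5-x0)*k),int((v+.5-y0)*k)))
        cv2.line(i,q[0],q[1],col,1,cv2.LINE_AA)
    return i
def circ(c,R,r,n=24):  # circle in local yz plane
    t=np.linspace(0,2*np.pi,n+1); P=np.c_[0*t,r*np.cos(t),r*np.sin(t)]@R.T+c
    return [(P[i],P[i+1]) for i in range(n)]
E
cat > vov.py <<'E'
from h import *
import pickle,sys
a,b=pickle.load(open('ab.pkl','rb'))
x,y,yaw,lev,px=[float(v) for v in sys.argv[1:6]]
R=Rz(yaw);s=np.array([x,y,18])
S=[(A,B,(0,255,0)) for A,B in box(s+[0,0,38],R,[22,44,76])]
S+=[(A,B,(255,0,255)) for A,B in circ(s+R@[13,0,52],R,14.5)]
# jaw faces top lines at z=40
for lx in (-11,11): S.append((s+R@[lx,-32,22],s+R@[lx,32,22],(0,0,255)))
piv=s+R@[px,0,0]; piv[2]=69
g=piv+Rz(yaw-lev)@[0,-88,0]
Rl=Rz(yaw-lev)
S+=[(A,B,(0,255,255)) for A,B in box(g,Rl,[18,18,51])]
S.append((piv-[0,0,26],g-[0,0,26],(255,255,0)))
print('piv',piv,'grip',g)
i=np.hstack([ov(p,proj(p,[548,-55,60]),38,44,10,S) for p in (a,b)])
cv2.imwrite('pics/'+sys.argv[6],i)
E
python3 vov.py 555 -11 0.675 0.05 -76 v1.png
```

```text
piv [495.66627171 -58.49219607  69.        ] grip [ 547.15483173 -129.85695059   69.        ]
```

View pics/v1.png

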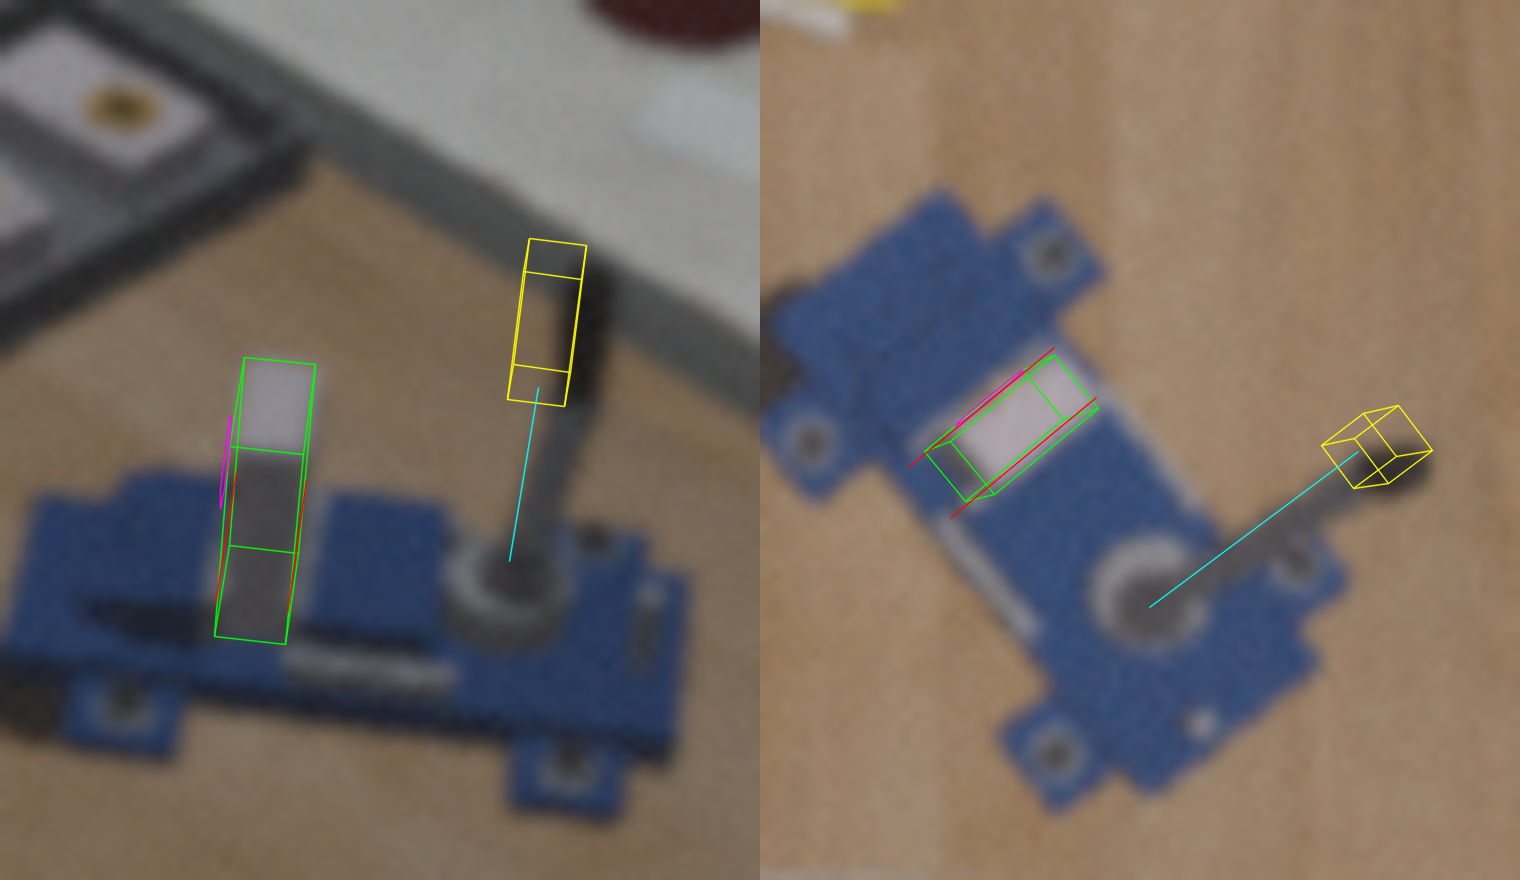

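```bash
sed -i 's/piv\[2\]=69/piv[2]=float(sys.argv[7])/' vov.py; python3 vov.py 554.5 -11.5 0.675 0.13 -76 v2.png 66
```

```text
piv [495.16627171 -58.99219607  66.        ] grip [ 540.78706368 -134.24339766   66.        ]
```

View pics/v2.png

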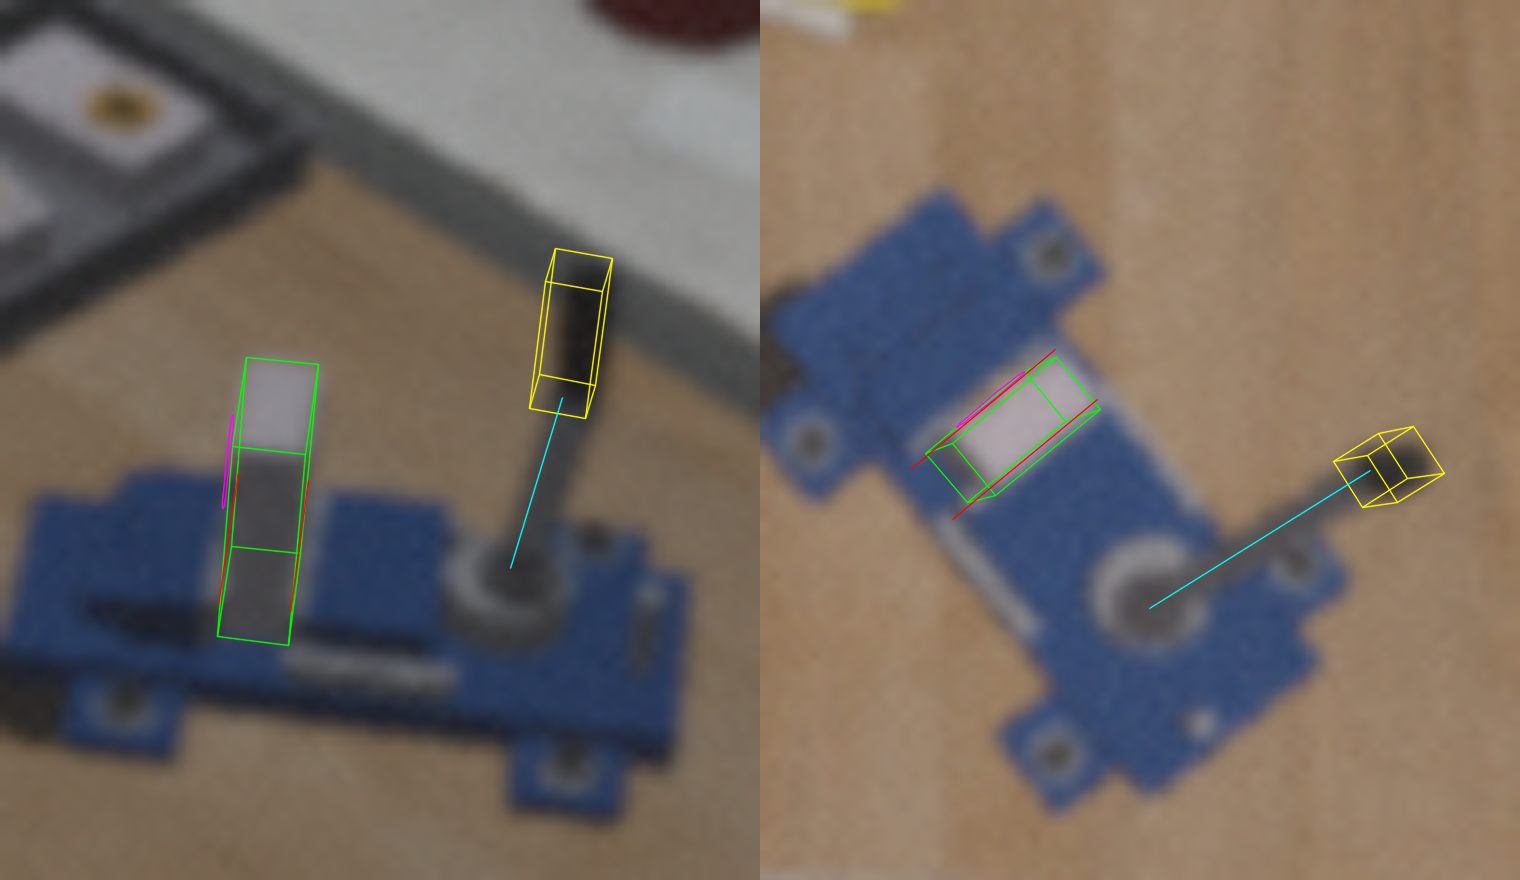

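```bash
cat > mv.py <<'E'
from h import *
import sys
# usage: mv.py x y z yaw -> tool shifts (cm) and roll from current measured pose
s=ctrl.read_state(); p=np.array(s['eef_pos']); r,pi,yw=s['tool_rot']
from scipy.spatial.transform import Rotation as Ro
M=Ro.from_euler('xyz',[r,pi,yw]).as_matrix()
print('clock',round(s['clock'],2),'tcp',p.round(1),'rpy',np.round(s['tool_rot'],3),'F',np.round(s['force'],1),'w',round(s['width'],1),'q',np.round(s['qpos'],2))
v=[float(a) for a in sys.argv[1:]]
for k in range(0,len(v),4):
    x,y,z,yaw=v[k:k+4]; d=M.T@(np.array([x,y,z])-p)
    dy=(yaw-yw); print('row',(d/10).round(2),'roll',round(-dy,3))
E
python3 mv.py 538.5 -136 231 0.55 538.5 -136 54 0.55
```

```text
clock 1.0 tcp [ 155.1 -631.3  231.3] rpy [-1.571 -0.    -1.33 ] F [ 0.5 -0.1  0.8] w 85.1 q [ 1.26  0.63  0.04  1.52 -0.03  1.   -0.02]
row [-3.896e+01  3.000e-02  4.905e+01] roll -1.88
row [-38.96  17.73  49.05] roll -1.88
```

Emit:
{"api": "apply_moves", "payload": {"motion": [[-3.9,0,4.9,-0.18,5],[-7.8,0,9.8,-0.36,5],[-11.7,0,14.7,-0.54,5],[-15.6,0,19.6,-0.72,5],[-19.5,0,24.5,-0.9,5],[-23.4,0,29.4,-1.08,5],[-27.3,0,34.3,-1.26,5],[-31.2,0,39.2,-1.44,5],[-35.1,0,44.1,-1.62,5],[-38.96,0,49.05,-1.8,5],[-38.96,0,49.05,-1.88,5],[-38.96,0,49.05,-1.88,5],[-38.96,0,49.05,-1.88,5],[-38.96,0,49.05,-1.88,5]]}}

```text
clock: 2.75
eef_pos: [538.0, -137.1, 231.4]
tool_rot: [-1.571, 0.0, 0.547]
force: [0.6, -0.2, -0.0]
width: 49.7
```

```bash
python3 mv.py 538.5 -136 110 0.55 538.5 -136 54 0.55; python3 -c "
from h import *
a=snap('scene','m1.png');b=snap('top','m1t.png')
i=np.hstack([cv2.resize(p['image'][100:300,200:420,::-1],None,fx=3.4,fy=3.4,interpolation=cv2.INTER_CUBIC)[:,:] for p in (a,b)])
cv2.imwrite('pics/m1b.png',i)"
```

```text
clock 2.75 tcp [ 538.  -137.1  231.4] rpy [-1.571  0.     0.547] F [ 0.6 -0.2 -0. ] w 49.7 q [ 0.53  0.53 -0.51  1.78  0.32  0.92  0.44]
row [ 0.1  12.14  0.07] roll -0.003
row [ 0.1  17.74  0.07] roll -0.003
```

View pics/m1b.png

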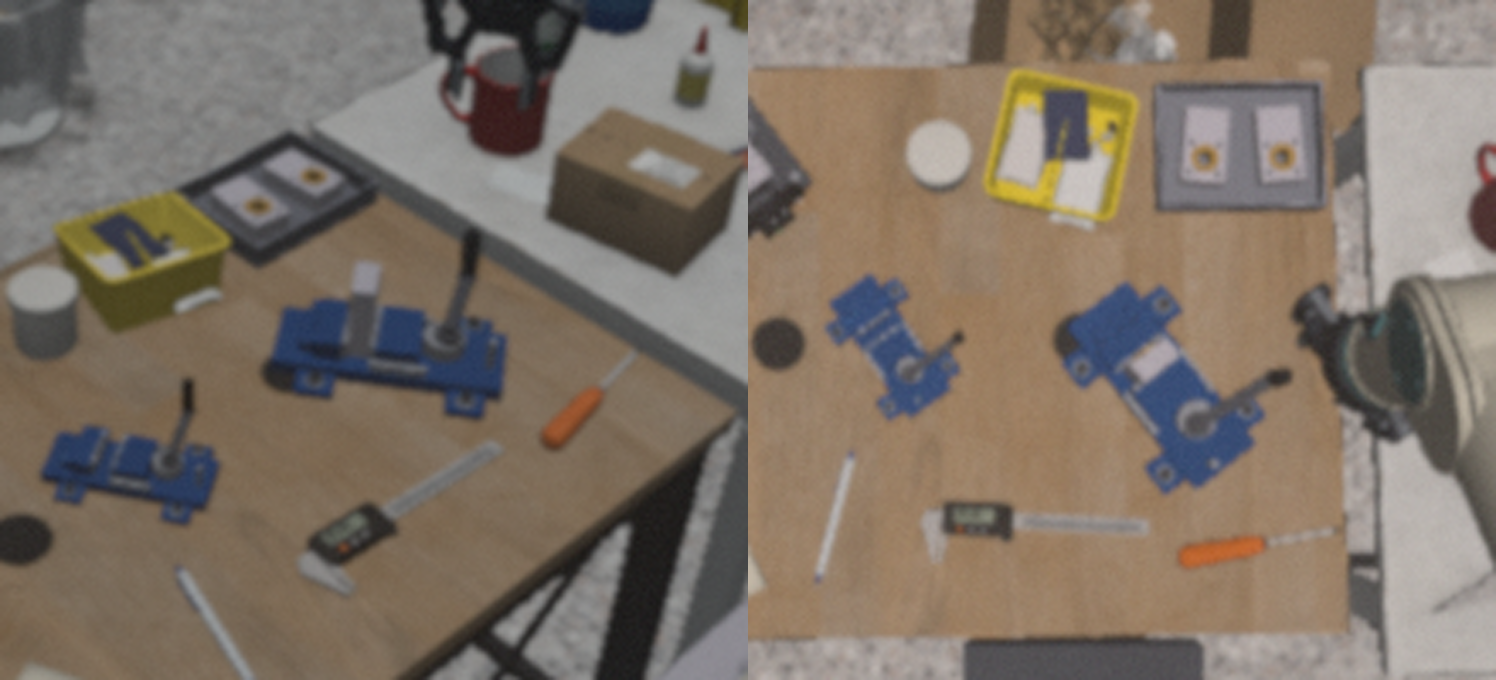

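```bash
python3 - <<'E'
from h import *
import pickle
a,b=pickle.load(open('ab.pkl','rb'))
for X in ([538,-137,231],[540,-135,66]): print(proj(a,X),proj(b,X))
A=lambda u,v:(200+u/3.4,100+v/3.4)
# tip midpoint in scene; gripper in top
print(A(490,95),A(1345-748,365))
print(tri([(a,*A(490,95)),(b,*A(1345-748,365))]))
p=snap('scene','g1.png')
x,y=int(A(490,60)[0]),int(A(490,60)[1])
cv2.imwrite('pics/g1b.png',cv2.resize(p['image'][y-60:y+50,x-60:x+60,::-1],None,fx=6,fy=6,interpolation=cv2.INTER_CUBIC))
for q in ('lever_grip','lever_pivot','vise_seat','block_center'): print(q,[(np.round(r['location']),r['confidence']) for r in ctrl.mark_of(p,q)])
E
```

```text
(np.float64(343.7385897620452), np.float64(129.9667843568028)) (np.float64(369.33170825189), np.float64(209.0205640594962))
(np.float64(336.9041068995575), np.float64(173.92292747636486)) (np.float64(355.5063859048456), np.float64(210.4851829485848))
(344.11764705882354, 127.94117647058823) (375.5882352941177, 207.3529411764706)
[ 545.36836651 -153.42155249  227.87423673]
lever_grip [(array([581., 173.,  50.]), 0.68), (array([ 537., -133.,   67.]), 0.56)]
lever_pivot [(array([575., 524.,  -1.]), 0.74), (array([493., -57.,  67.]), 0.63), (array([547., 225.,  51.]), 0.62)]
vise_seat [(array([594., 256.,  11.]), 0.61), (array([555., -12.,  22.]), 0.57), (array([765., 192.,   1.]), 0.2)]
block_center [(array([556., -13.,  58.]), 0.74)]
```

View pics/g1b.png

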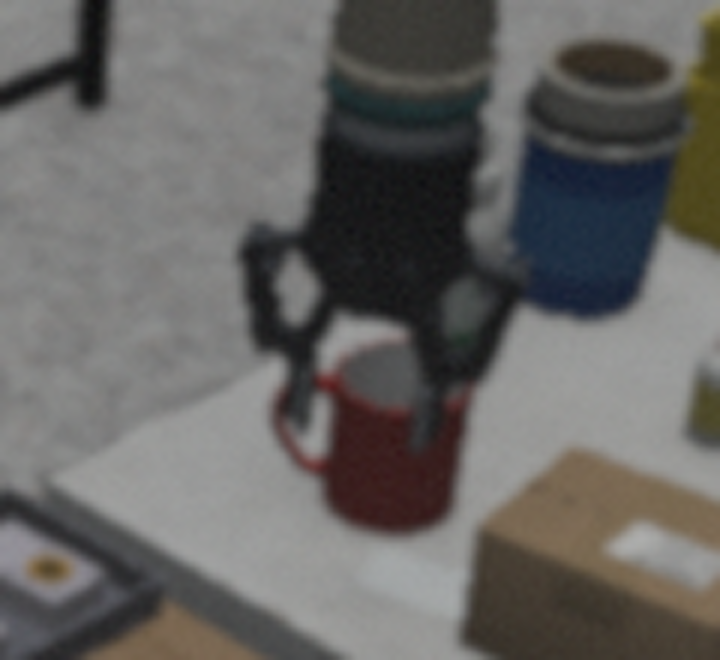

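Emit:
{"api": "apply_moves", "payload": {"motion": [[0.1,4,0.07,0,5],[0.1,8,0.07,0,5],[0.1,12,0.07,0,5],[0.1,14,0.07,0,5],[0.1,16,0.07,0,5],[0.1,16,0.07,0,5]]}}

```text
clock: 3.85
eef_pos: [537.9, -134.6, 70.1]
tool_rot: [-1.569, 0.002, 0.55]
force: [-1.0, 0.8, 0.2]
width: 49.9
```

```bash
python3 mv.py 538.5 -136 54 0.55 ; python3 -c "
from h import *
a=snap('scene','m2.png');b=snap('top','m2t.png')
i=np.hstack([cv2.resize(p['image'][120:220,c:c+100,::-1],None,fx=7,fy=7,interpolation=cv2.INTER_CUBIC)[:,:] for p,c in ((a,290),(b,300))])
cv2.imwrite('pics/m2b.png',i)"
```

```text
clock 3.85 tcp [ 537.9 -134.6   70.1] rpy [-1.569  0.002  0.55 ] F [-1.   0.8  0.2] w 49.9 q [ 0.44  0.75 -0.38  1.91  0.48  0.58  0.3 ]
row [-0.02  1.61 -0.15] roll 0.0
```

View pics/m2b.png

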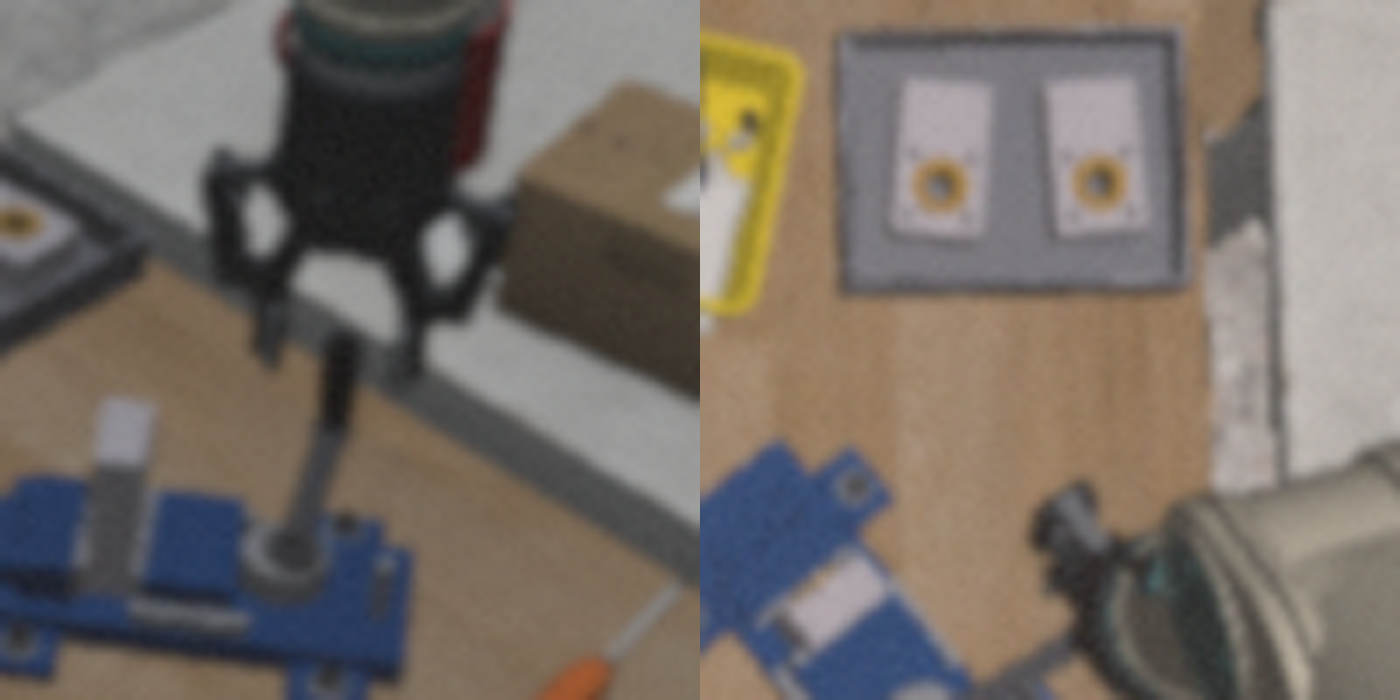

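Emit:
{"api": "apply_moves", "payload": {"motion": [[0,0.9,-0.1,0,5],[0,1.7,-0.1,0,5],[0,1.7,-0.1,0,3.5],[0,1.7,-0.1,0,1],[0,1.7,-0.1,0,1],[0,1.7,-0.1,0,1],[0,1.7,-0.1,0,1]]}}

```text
clock: 4.82
eef_pos: [538.9, -136.2, 54.5]
tool_rot: [-1.571, 0.001, 0.55]
force: [-3.3, -1.3, 4.9]
width: 15.5
```

```bash
python3 mv.py 538.5 -136 54 0.55 ; python3 -c "
from h import *
a=snap('scene','m3.png')
i=np.hstack([cv2.resize(p['image'][120:220,c:c+100,::-1],None,fx=7,fy=7,interpolation=cv2.INTER_CUBIC)[:,:] for p,c in ((a,290),)])
cv2.imwrite('pics/m3b.png',i)"
```

```text
clock 4.83 tcp [ 538.9 -136.2   54.5] rpy [-1.571e+00  1.000e-03  5.500e-01] F [-3.3 -1.3  4.9] w 15.5 q [ 0.43  0.77 -0.36  1.91  0.49  0.54  0.28]
row [-0.02  0.05  0.04] roll -0.0
```

View pics/m3b.png

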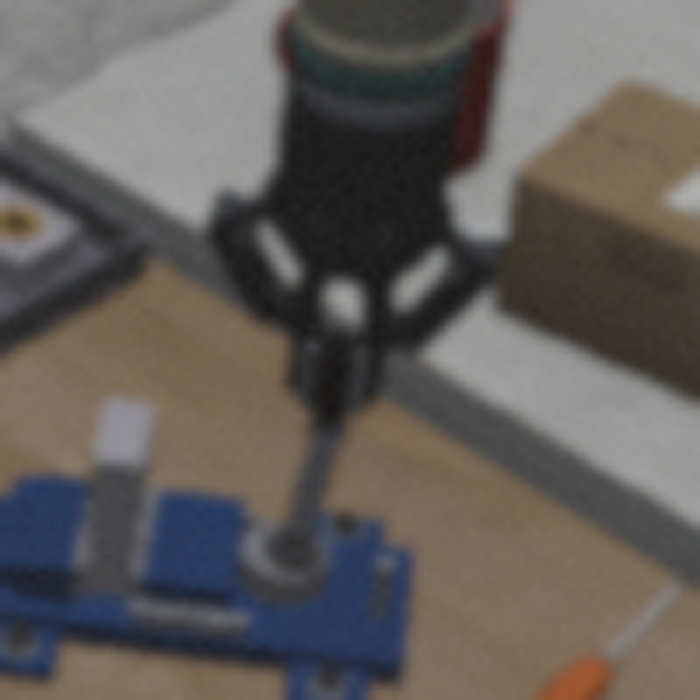

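```bash
cat > arc.py <<'E'
from h import *
import sys
px,py,step,n=[float(v) for v in sys.argv[1:5]]
s=ctrl.read_state();p=np.array(s['eef_pos'])[:2];yw=s['tool_rot'][2]
r=p-[px,py];print('r',np.hypot(*r),'ang',np.arctan2(r[1],r[0]))
for k in range(1,int(n)+1):
    c=np.array([px,py])+Rz(-step*k)[:2,:2]@r-p
    print([round((np.cos(yw)*c[0]+np.sin(yw)*c[1])/10,2),0,round((-np.sin(yw)*c[0]+np.cos(yw)*c[1])/10,2),round(step*k,2),1])
E
python3 arc.py 493.5 -60.5 0.12 7
```

```text
r 88.30340645066713 ang -1.0306597567894022
[np.float64(-1.06), 0, np.float64(0.07), 0.12, 1]
[np.float64(-2.1), 0, np.float64(0.27), 0.24, 1]
[np.float64(-3.11), 0, np.float64(0.6), 0.36, 1]
[np.float64(-4.07), 0, np.float64(1.04), 0.48, 1]
[np.float64(-4.97), 0, np.float64(1.59), 0.6, 1]
[np.float64(-5.8), 0, np.float64(2.25), 0.72, 1]
[np.float64(-6.55), 0, np.float64(3.0), 0.84, 1]
```

Emit:
{"api": "apply_moves", "payload": {"motion": [[-1.06,0,0.07,0.12,1],[-2.1,0,0.27,0.24,1],[-3.11,0,0.6,0.36,1],[-4.07,0,1.04,0.48,1],[-4.97,0,1.59,0.6,1],[-5.8,0,2.25,0.72,1],[-5.8,0,2.25,0.72,1]]}}

```text
clock: 5.75
eef_pos: [477.4, -148.2, 54.6]
tool_rot: [-1.573, 0.0, -0.172]
force: [-2.3, -3.9, 4.9]
width: 15.6
```

```bash
python3 arc.py 493.5 -60.5 0.12 7; python3 -c "
from h import *
print(ctrl.read_state()['force'],ctrl.read_state()['tool_rot'])
a=snap('scene','m4.png');b=snap('top','m4t.png')
i=np.hstack([cv2.resize(p['image'][130:230,c:c+100,::-1],None,fx=7,fy=7,interpolation=cv2.INTER_CUBIC)[:,:] for p,c in ((a,290),(b,280))])
cv2.imwrite('pics/m4b.png',i)"
```

```text
r 89.1629907282804 ang -1.7521914949091915
[np.float64(-1.07), 0, np.float64(0.07), 0.12, 1]
[np.float64(-2.12), 0, np.float64(0.28), 0.24, 1]
[np.float64(-3.14), 0, np.float64(0.6), 0.36, 1]
[np.float64(-4.11), 0, np.float64(1.05), 0.48, 1]
[np.float64(-5.02), 0, np.float64(1.6), 0.6, 1]
[np.float64(-5.86), 0, np.float64(2.27), 0.72, 1]
[np.float64(-6.61), 0, np.float64(3.03), 0.84, 1]
[-2.32153421 -3.94958661  4.9259949 ] [-1.57280992e+00  3.91858161e-04 -1.71985288e-01]
```

View pics/m4b.png

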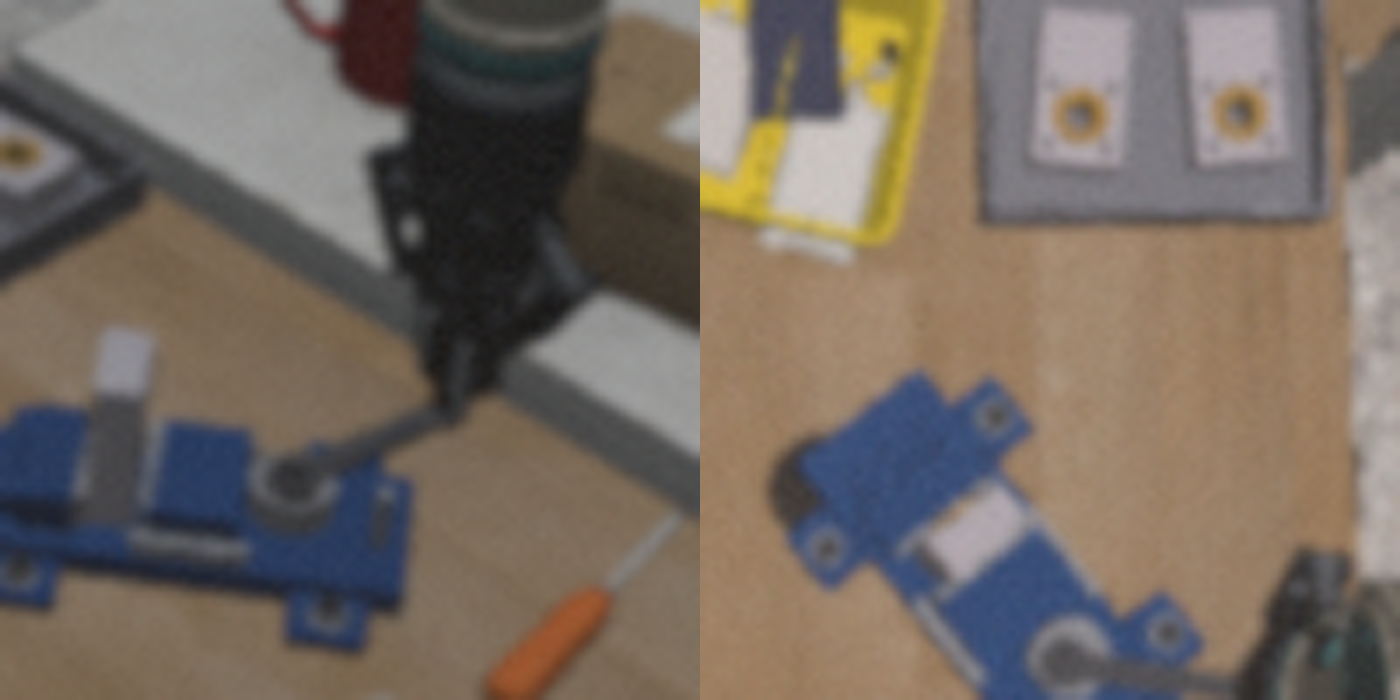

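Emit:
{"api": "apply_moves", "payload": {"motion": [[-1.07,0,0.07,0.12,1],[-2.12,0,0.3,0.24,1],[-3.14,0,0.64,0.36,1],[-4.11,0,1.1,0.48,1],[-5.0,0,1.67,0.6,1],[-5.8,0,2.34,0.72,1],[-5.8,0,2.34,0.72,1]]}}

```text
clock: 6.72
eef_pos: [422.1, -115.3, 54.5]
tool_rot: [-1.575, 0.001, -0.894]
force: [-7.8, -7.2, 8.9]
width: 15.4
```

```bash
python3 arc.py 493.5 -60.5 0.06 3; python3 -c "
from h import *
print(ctrl.read_state()['force'],ctrl.read_state()['tool_rot'])
a=snap('scene','m5.png');b=snap('top','m5t.png')
i=np.hstack([cv2.resize(p['image'][y:y+100,c:c+100,::-1],None,fx=7,fy=7,interpolation=cv2.INTER_CUBIC)[:,:] for p,c,y in ((a,290,140),(b,280,160))])
cv2.imwrite('pics/m5b.png',i)"
```

```text
r 90.00296390205595 ang -2.4864981960361328
[np.float64(-0.54), 0, np.float64(0.03), 0.06, 1]
[np.float64(-1.08), 0, np.float64(0.09), 0.12, 1]
[np.float64(-1.61), 0, np.float64(0.18), 0.18, 1]
[-7.84713422 -7.15929678  8.88249981] [-1.57501189e+00  1.41590936e-03 -8.94213347e-01]
```

View pics/m5b.png

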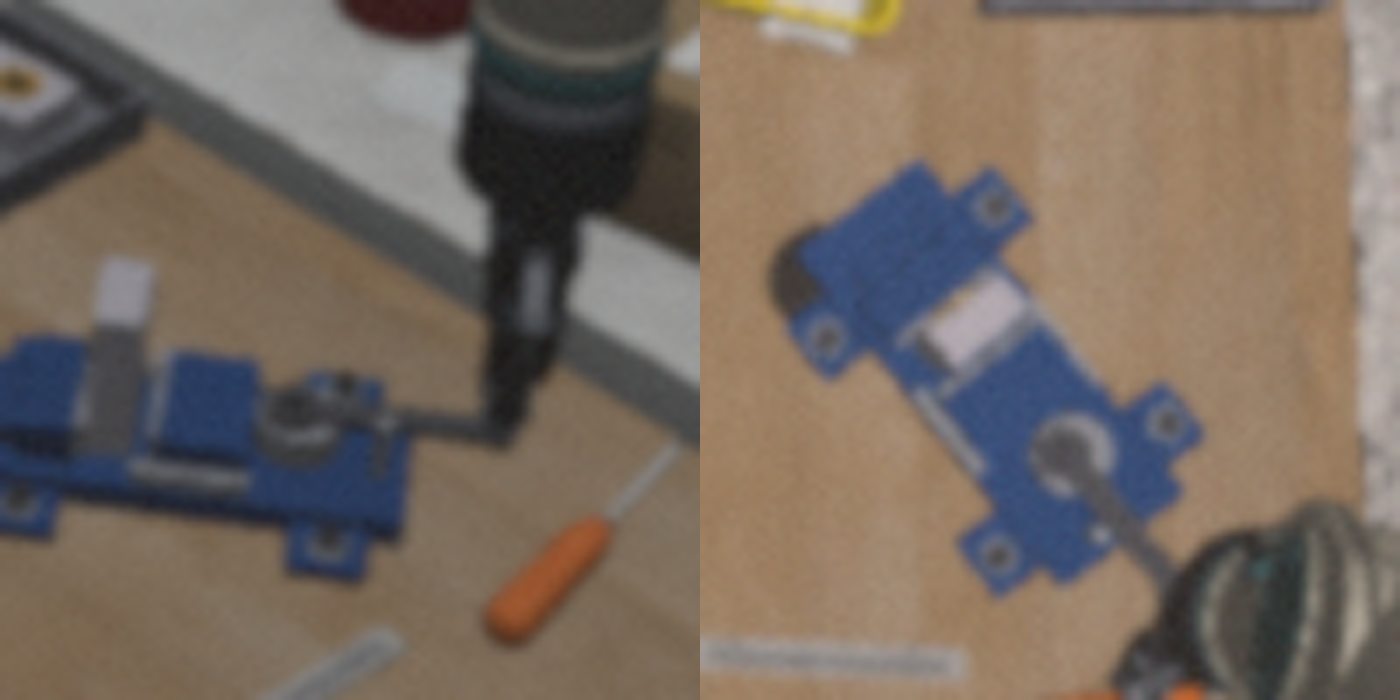

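Emit:
{"api": "apply_moves", "payload": {"motion": [[-0.3,0,0.1,0.03,1],[-0.55,0,0.15,0.06,1],[-0.55,0,0.15,0.06,1]]}}

```text
clock: 7.2
eef_pos: [421.3, -114.0, 54.6]
tool_rot: [-1.575, -0.004, -0.955]
force: [-6.6, -17.4, 6.6]
width: 15.6
```

Emit:
{"api": "apply_moves", "payload": {"motion": [[-0.3,0,0.05,0,1],[-0.6,0,0.05,0,1],[-0.6,0,0.05,0,1],[-0.6,0,0.05,0,1]]}}

```text
clock: 7.7
eef_pos: [421.4, -113.6, 54.7]
tool_rot: [-1.573, -0.01, -0.96]
force: [-0.2, -30.4, -2.0]
width: 15.5
```

Emit:
{"api": "apply_moves", "payload": {"motion": [[0.5,0,0,0,1],[0.8,0,0,0,1],[0.8,0,0,0,3],[0.8,0,0,0,5],[0.8,0,0,0,5],[0.8,-2,0,0,5],[0.8,-6,0,0,5],[0.8,-12,0,0,5],[0.8,-15,0,0,5],[0.8,-15,0,0,5]]}}

```text
clock: 8.95
eef_pos: [426.3, -109.9, 206.4]
tool_rot: [-1.567, -0.004, -0.949]
force: [0.3, -0.9, 0.1]
width: 50.1
```

```bash
python3 mv.py; python3 -c "
from h import *
import pickle
a=snap('scene','m6.png');b=snap('top','m6t.png'); pickle.dump((a,b),open('ab2.pkl','wb'))
i=np.hstack([cv2.resize(p['image'][y:y+100,c:c+100,::-1],None,fx=7,fy=7,interpolation=cv2.INTER_CUBIC)[:,:] for p,c,y in ((a,290,140),(b,280,160))])
cv2.imwrite('pics/m6b.png',i)
for n,p in (('s',a),('t',b)):
  for q in ('lever_grip','lever_pivot','block_center','lens','focus'): print(n,q,[(np.round(r['location']),r['confidence']) for r in ctrl.mark_of(p,q)])
"
```

```text
clock 8.95 tcp [ 426.3 -109.9  206.4] rpy [-1.567 -0.004 -0.949] F [ 0.3 -0.9  0.1] w 50.1 q [ 0.33  0.37 -0.19  2.11  0.11  0.67 -0.88]
s lever_grip [(array([ 421., -113.,   68.]), 0.73), (array([583., 174.,  48.]), 0.43)]
s lever_pivot [(array([493., -58.,  66.]), 0.88), (array([547., 225.,  49.]), 0.76), (array([556.,  -9.,  25.]), 0.54), (array([ 774., -154.,    2.]), 0.38)]
s block_center [(array([555., -12.,  56.]), 0.59)]
s lens [(array([662., 322., 252.]), 0.75), (array([ 423., -114.,   68.]), 0.38)]
s focus [(array([764., 192.,   1.]), 0.33)]
t lever_grip [(array([583., 172.,  49.]), 0.65), (array([563.,  -4.,  73.]), 0.57), (array([551., -13.,  16.]), 0.41)]
t lever_pivot [(array([548., 226.,  52.]), 0.81), (array([489., -65.,  68.]), 0.77)]
t block_center [(array([556., -11.,  55.]), 0.57), (array([ 425., -115.,   72.]), 0.35)]
t lens [(array([658., 320., 255.]), 0.64), (array([779., -80.,   2.]), 0.15)]
t focus []
```

View pics/m6b.png

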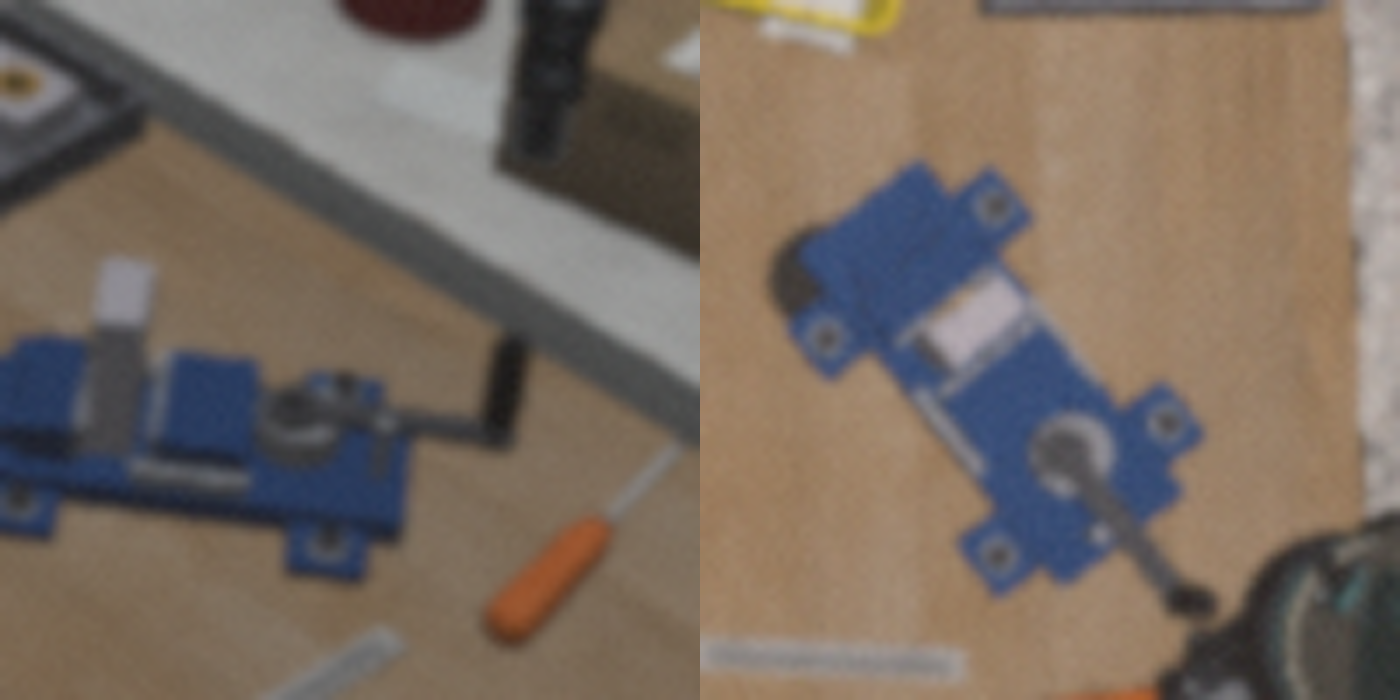

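```bash
python3 - <<'E'
from h import *
import pickle
out={}
for n in('scene','top'):
    ps=[ctrl.get_image(n) for _ in range(8)]
    p=dict(ps[0]); p['imf']=np.mean([q['image'].astype(float) for q in ps],0); out[n]=p
    print(n,'noise',np.std(ps[0]['image'].astype(float)-ps[1]['image']), np.ptp([q['cx'] for q in ps]))
pickle.dump(out,open('avg.pkl','wb'))
def cr(p,x0,y0,w,h,k):
    i=cv2.resize(p['imf'][y0:y0+h,x0:x0+w,::-1],None,fx=k,fy=k,interpolation=cv2.INTER_CUBIC)
    i=np.clip(i*1.6,0,255).astype(np.uint8)
    for g in range(0,w,5): cv2.line(i,(g*k,0),(g*k,6 if g%10 else 14),(0,255,0),1)
    for g in range(0,h,5): cv2.line(i,(0,g*k),(6 if g%10 else 14,g*k),(0,255,0),1)
    return i
cv2.imwrite('pics/k1.png',cr(out['scene'],130,145,70,50,11)); cv2.imwrite('pics/k2.png',cr(out['top'],165,120,60,55,11))
E
```

```text
scene noise 2.078540298337769 0.0
top noise 2.4327421677908916 0.0
```

View pics/k1.png

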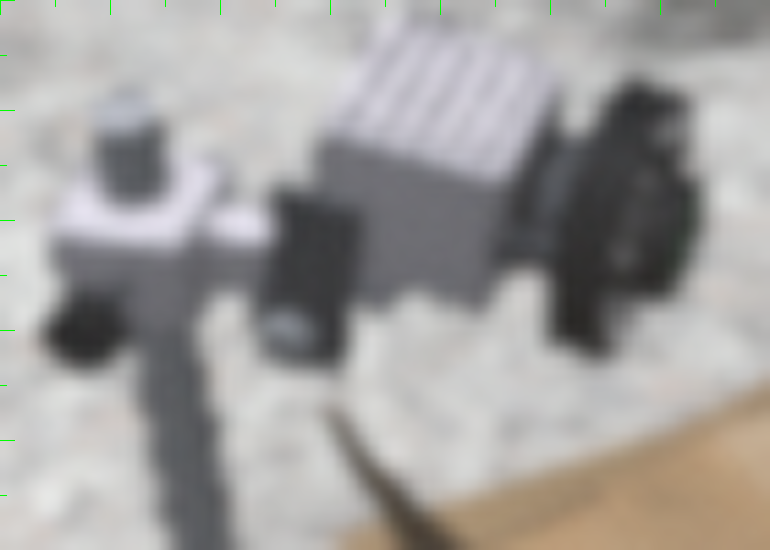

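View pics/k2.png

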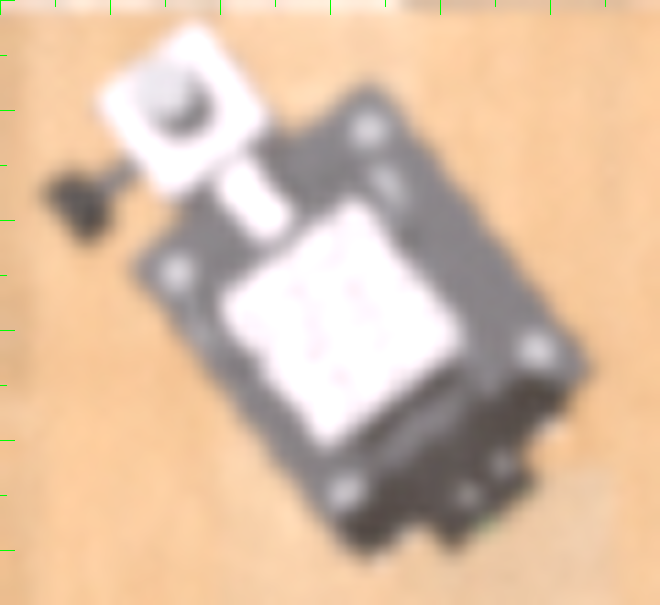

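```bash
cat > cam.py <<'E'
from h import *
import pickle
o=pickle.load(open('avg.pkl','rb')); a,b=o['scene'],o['top']
A=lambda u,v:(130+(u+.5)/11-.5,145+(v+.5)/11-.5); B=lambda u,v:(165+(u+.5)/11-.5,120+(v+.5)/11-.5)
C={'pr':((320,140),(222,300)),'pf':((500,175),(325,445)),'nf':((555,80),(460,330)),'nr':((390,20),(352,205))}
P={}
for k,(s,t) in C.items():
    P[k]=tri([(a,*A(*s)),(b,*B(*t))]); 
    e=[np.array(proj(p,P[k]))-f for p,f in((a,A(*s)),(b,B(*t)))]
    print(k,P[k].round(1),np.round(e,2).tolist())
x=((P['pr']-P['pf'])+(P['nr']-P['nf']))/2; y=((P['pr']-P['nr'])+(P['pf']-P['nf']))/2
print('x axis',x,'len',np.linalg.norm(x),'yaw',np.arctan2(x[1],x[0]),'tilt',np.arctan2(x[2],np.hypot(*x[:2])))
print('y',y,np.linalg.norm(y),'yaw',np.arctan2(-y[0],y[1]))
print('each tilt',[np.arctan2(d[2],np.hypot(*d[:2])) for d in (P['pr']-P['pf'],P['nr']-P['nf'])])
E
python3 cam.py
```

```text
pr [715.6 385.8 286.5] [[-0.54, -0.11], [0.39, 0.32]]
pf [678.6 360.3 284.2] [[-0.31, -0.05], [0.22, 0.18]]
nf [708.2 326.  279.3] [[-0.57, -0.1], [0.41, 0.35]]
nr [738.  351.3 292.8] [[-0.64, -0.13], [0.47, 0.39]]
x axis [33.32072943 25.36625434  7.89497504] len 42.615120548975426 yaw 0.6506784475658259 tilt 0.18633877117736486
y [-26.00191493  34.42144243  -0.69844672] 43.14421289525307 yaw 0.6469473708755807
each tilt [np.float64(0.050526793614831575), np.float64(0.3336581668660578)]
```

```bash
cat >> cam.py <<'E'
from scipy.optimize import least_squares
def model(q):
    c=q[:3]; R=Rz(q[4])@Ry(-q[3]); l,w,h=q[5:8]
    pts={'pr':[l/2,w/2,h/2],'pf':[-l/2,w/2,h/2],'nf':[-l/2,-w/2,h/2],'nr':[l/2,-w/2,h/2],'pfb':[-l/2,w/2,-h/2]}
    return {k:c+R@np.array(v) for k,v in pts.items()}
def res(q):
    m=model(q); r=[]
    off=q[8:10]
    for k,(s,t) in C.items():
        r+=list(np.array(proj(a,m[k]))+off-A(*s)); r+=list(np.array(proj(b,m[k]))-off-B(*t))
    r+=list(np.array(proj(a,m['pfb']))+off-A(490,303))
    r+=list(off/1.0)
    return np.array(r)
s=least_squares(res,[705,355,265,.25,.65,43,43,40,0,0])
J=s.jac; cov=np.linalg.inv(J.T@J)*0.4**2
print('fit',s.x.round(3)); print('sd',np.sqrt(np.diag(cov)).round(3)); print(s.fun.round(2))
R=Rz(s.x[4])@Ry(-s.x[3])
for L in ([660,320,254],):
    print('lens in body frame',R.T@(np.array(L)-s.x[:3]))
E
python3 cam.py | tail -8
```

```text
y [-26.00191493  34.42144243  -0.69844672] 43.14421289525307 yaw 0.6469473708755807
each tilt [np.float64(0.050526793614831575), np.float64(0.3336581668660578)]
fit [7.12892e+02 3.57545e+02 2.67391e+02 1.76000e-01 6.52000e-01 4.26910e+01
 4.33800e+01 3.74400e+01 4.26000e-01 1.98000e-01]
sd [1.552 0.477 2.194 0.024 0.015 0.734 0.919 1.587 0.211 0.365]
[ 0.19 -0.63 -0.16  0.51 -0.09  0.47  0.03 -0.52  0.22 -0.59  0.    0.49
 -0.45  0.71  0.33 -0.32 -0.1  -0.01  0.43  0.2 ]
lens in body frame [-66.16858147   2.22405594  -1.81410866]
```

```bash
cat > camov.py <<'E'
import io,contextlib
with contextlib.redirect_stdout(io.StringIO()):
    from cam import *
import sys
a['image']=np.clip(a['imf']*1.6,0,255).astype(np.uint8); b['image']=np.clip(b['imf']*1.6,0,255).astype(np.uint8)
def draw(t,yaw,col_off,fn):
    # refit position only with tilt fixed
    f=lambda q: res(np.r_[q[:3],t,yaw,q[3:]])
    ss=least_squares(f,np.r_[s.x[:3],s.x[5:]]); q=np.r_[ss.x[:3],t,yaw,ss.x[3:]]
    print(t,'cost',ss.cost, q.round(2))
    R=Rz(yaw)@Ry(-t); c=q[:3]; 
    S=[(A_,B_,(0,200,0)) for A_,B_ in box(c,R,q[5:8])]
    lens=c+R@[-66,0,0]; print('lens',lens.round(1))
    S+=[(A_,B_,(0,0,255)) for A_,B_ in circ(lens,R,34)]
    S+=[(A_,B_,(255,0,0)) for A_,B_ in circ(lens+R@[15,0,0],R,34)]
    S.append((lens,c,(0,255,255)))
    i=np.hstack([ov(a,(165,170),35,25,11,S),ov(b,(195,147),30,25,11,S)])
    cv2.imwrite('pics/'+fn,i)
draw(float(sys.argv[1]),float(sys.argv[2]),0,sys.argv[3])
E
python3 camov.py .18 .648 w18.png; python3 camov.py .30 .648 w30.png
```

```text
0.18 cost 1.5102641448140801 [7.1294e+02 3.5755e+02 2.6744e+02 1.8000e-01 6.5000e-01 4.2730e+01
 4.3330e+01 3.7370e+01 4.3000e-01 2.0000e-01]
lens [661.2 318.4 255.6]
0.3 cost 3.989686950093069 [7.1421e+02 3.5828e+02 2.6886e+02 3.0000e-01 6.5000e-01 4.3130e+01
 4.3140e+01 3.5150e+01 5.6000e-01 2.5000e-01]
lens [663.9 320.2 249.4]
```

View pics/w18.png

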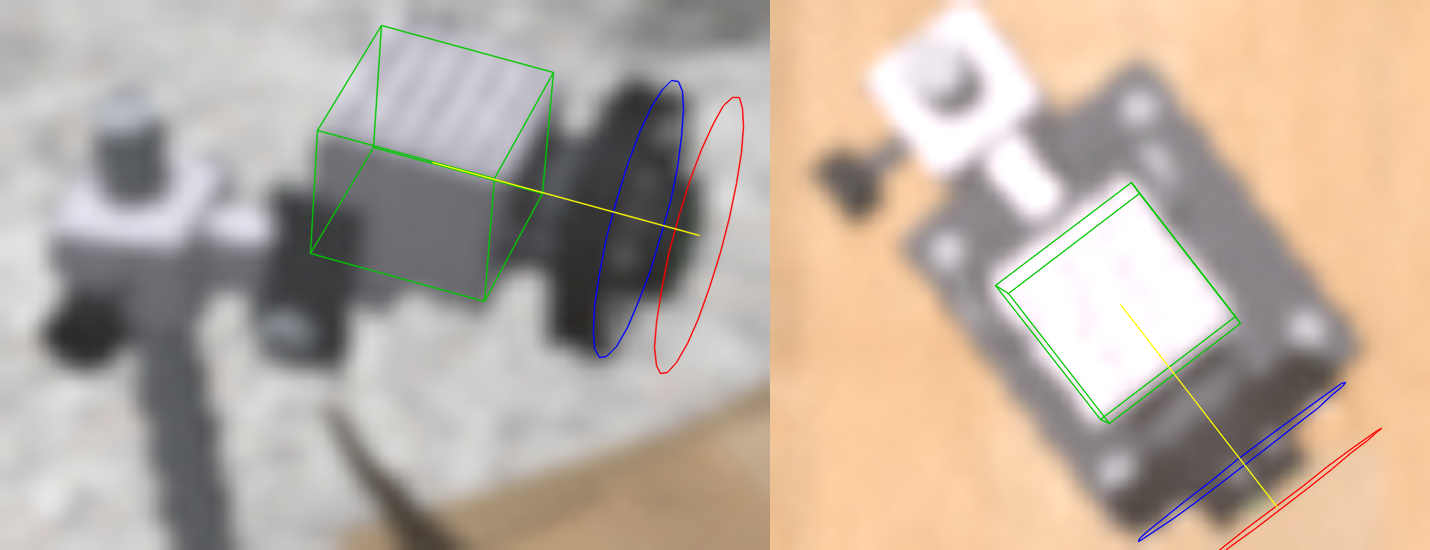

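View pics/w30.png

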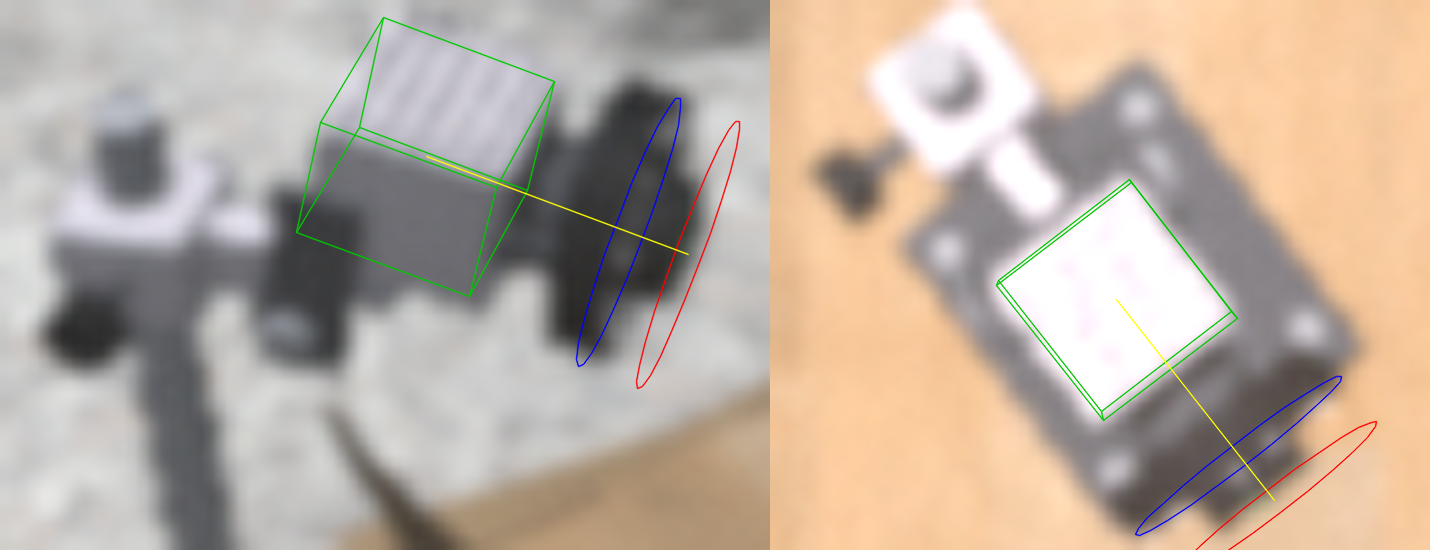

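```bash
python3 - <<'E'
from h import *
import pickle
o=pickle.load(open('avg.pkl','rb'))
def cr(p,x0,y0,w,h,k,g):
    i=cv2.resize(p['imf'][y0:y0+h,x0:x0+w,::-1],None,fx=k,fy=k,interpolation=cv2.INTER_LANCZOS4)
    i=np.clip(255*(np.clip(i,0,255)/g)**.7,0,255).astype(np.uint8)
    for q in range(0,w,5): cv2.line(i,(q*k,0),(q*k,8),(0,255,0),1)
    for q in range(0,h,5): cv2.line(i,(0,q*k),(8,q*k),(0,255,0),1)
    return i
cv2.imwrite('pics/k3.png',cr(o['scene'],155,142,42,38,19,130)); cv2.imwrite('pics/k4.png',cr(o['top'],180,135,42,38,19,130))
E
```

```text
(no output)
```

View pics/k3.png

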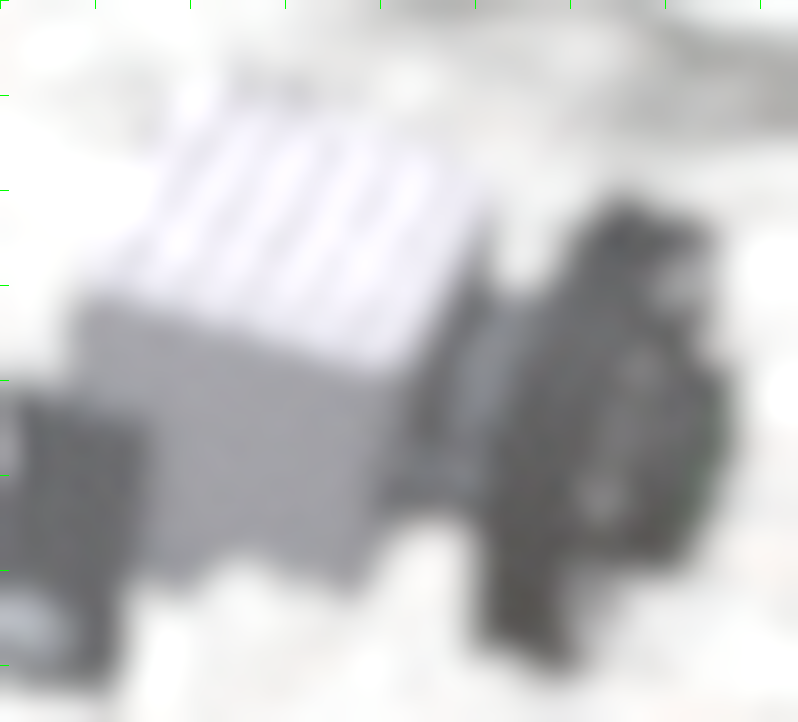

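View pics/k4.png

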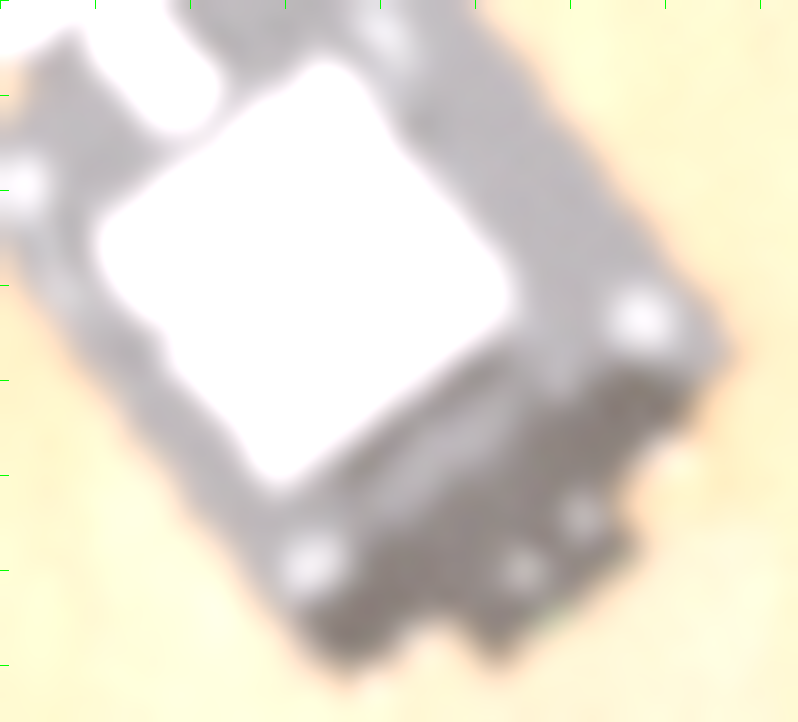

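```bash
cat > ringfit.py <<'E'
from h import *
import pickle,sys
from scipy.optimize import minimize, least_squares
o=pickle.load(open('avg.pkl','rb')); a=o['scene']
x0,y0,w,h=176,146,22,36; K=8
I=a['imf'][y0:y0+h,x0:x0+w].mean(2)
W=np.ones((h,w))
for j in range(h):
    for i in range(w):
        U=(x0+i-155)*19;V=(y0+j-142)*19
        if U<530 and 250<V<540: W[j,i]=0
        if U<450: W[j,i]=0
        if U<510 and V<250: W[j,i]=0
        if U<560 and V<130: W[j,i]=0
def pr(P): return np.array([proj(a,X) for X in P])
def ren(q):
    cx,cy,cz,t,yaw,th,rb,lb,r,sg=q
    R=Rz(yaw)@Ry(-t); L=np.array([cx,cy,cz]); n=48; al=np.linspace(0,2*np.pi,n,endpoint=False)
    im=np.zeros((h*K,w*K),np.float32)
    for (d0,d1,rr) in ((0,th,r),(-lb,0,rb)):
        P=np.vstack([np.c_[0*al+d,rr*np.cos(al),rr*np.sin(al)]@R.T+L for d in(d0,d1)])
        uv=(pr(P)-[x0,y0]+0.5)*K
        hull=cv2.convexHull(uv.astype(np.float32)).reshape(-1,2)
        cv2.fillConvexPoly(im,np.round(hull*16).astype(np.int32),1.0,shift=4)
    im=cv2.GaussianBlur(im,(0,0),abs(sg)*K)
    return im.reshape(h,K,w,K).mean((1,3))
def cost(q,full=False):
    m=ren(q); X=np.c_[np.ones(m.size),m.ravel()]; ww=W.ravel()
    c,*_=np.linalg.lstsq(X*ww[:,None],I.ravel()*ww,rcond=None)
    e=((X@c).reshape(h,w)-I)*W
    if full: return m,c,e
    # priors
    return (e**2).sum()/15**2 + ((q[4]-.65)/.015)**2 + ((q[8]-34)/.7)**2 + ((q[9]-.9)/.3)**2+((q[0]-663)/6)**2+((q[1]-322)/6)**2+((q[2]-254)/6)**2
if __name__=='__main__':
    for t0 in (.18,.28):
        q0=np.array([664,323,255,t0,.65,12,18,8,34,.9])
        best=None
        for it in range(3):
            sx=np.vstack([q0]+[q0+d for d in np.diag([4,4,4,.06,.02,3,3,3,1,.2])])
            s=minimize(cost,q0,method='Nelder-Mead',options=dict(initial_simplex=sx,maxiter=1500,xatol=1e-3,fatol=1e-3)); q0=s.x
        print(t0,s.fun,s.x.round(3))
    m,c,e=cost(s.x,True); print(c)
    v=np.hstack([I,(c[0]+c[1]*m),128+e,W*255]); cv2.imwrite('pics/rf.png',cv2.resize(np.clip(v,0,255).astype(np.uint8),None,fx=8,fy=8,interpolation=cv2.INTER_NEAREST))
    for t in (.1,.14,.18,.22,.26,.3,.35):
        f=lambda p: cost(np.r_[p[:3],t,p[3:]])
        q=np.delete(s.x,3); ss=minimize(f,q,method='Nelder-Mead',options=dict(maxiter=800)); print(t,round(ss.fun,2),ss.x.round(2))
E
python3 ringfit.py
```

```text
0.18 323.33685083042553 [6.71480e+02 3.28946e+02 2.58157e+02 1.96000e-01 6.37000e-01 1.11340e+01
 1.56680e+01 1.13890e+01 3.30620e+01 8.67000e-01]
0.28 324.84344275930283 [6.71313e+02 3.28462e+02 2.57756e+02 2.13000e-01 6.53000e-01 1.23310e+01
 1.56440e+01 1.10390e+01 3.29380e+01 8.99000e-01]
[116.74926348 -80.29674518]
0.1 367.83 [6.7237e+02 3.3110e+02 2.5978e+02 5.9000e-01 6.4400e+00 1.6250e+01
 1.2820e+01 3.3590e+01 1.0800e+00]
0.14 336.81 [6.7262e+02 3.2939e+02 2.5828e+02 6.1000e-01 8.6300e+00 1.5570e+01
 1.1960e+01 3.3260e+01 8.7000e-01]
0.18 324.52 [6.7208e+02 3.2889e+02 2.5799e+02 6.3000e-01 1.0390e+01 1.5680e+01
 1.1380e+01 3.3150e+01 9.2000e-01]
0.22 326.01 [6.7114e+02 3.2861e+02 2.5793e+02 6.5000e-01 1.2390e+01 1.5710e+01
 1.1180e+01 3.3000e+01 9.0000e-01]
0.26 341.53 [6.7099e+02 3.2804e+02 2.5742e+02 6.7000e-01 1.3990e+01 1.5860e+01
 1.0880e+01 3.2870e+01 8.7000e-01]
0.3 368.7 [670.71 327.52 256.7    0.69  16.09  15.61  10.88  32.76   0.86]
0.35 424.71 [672.41 326.63 254.95   0.69  17.78  15.54  11.62  32.78   0.84]
```

View pics/rf.png

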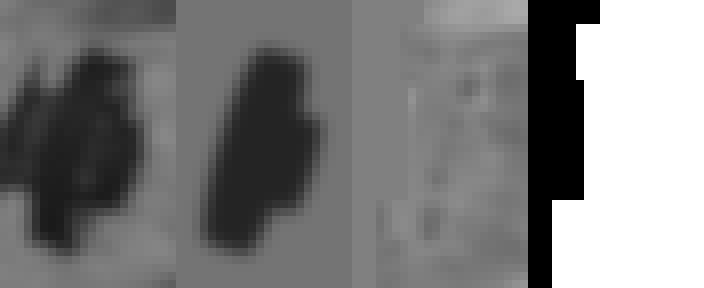

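```bash
python3 - <<'E'
from h import *
L=[];Bc=[]
for _ in range(4):
  for n in('scene','top'):
    p=ctrl.get_image(n)
    r=[x['location'] for x in ctrl.mark_of(p,'lens') if np.linalg.norm(np.array(x['location'])-[660,320,254])<25]
    if r: L.append(r[0]); print(n,np.round(r[0],1))
L=np.array(L); print(L.mean(0),L.std(0))
E
python3 mv.py 555 -11.8 206 -0.92 555 -11.8 110 -0.92 555 -11.8 51 -0.92
```

```text
scene [664.  318.3 256.5]
top [658.  317.6 254.1]
scene [662.4 321.7 255.2]
top [660.1 316.8 253.7]
scene [663.7 320.  254.7]
top [656.6 316.4 253.3]
scene [664.2 319.7 255.8]
top [657.8 317.7 254.3]
[660.85  318.525 254.7  ] [2.90946731 1.68504451 1.01118742]
clock 11.15 tcp [ 424.3 -110.   204.3] rpy [-1.571  0.    -0.95 ] F [-0.3 -0.2 -0.8] w 50.2 q [ 0.33  0.38 -0.19  2.11  0.11  0.67 -0.88]
row [-0.39 -0.17 16.34] roll -0.03
row [-0.39  9.43 16.34] roll -0.03
row [-0.39 15.33 16.34] roll -0.03
```

Emit:
{"api": "apply_moves", "payload": {"motion": [[-0.1,-0.2,4,0,7],[-0.2,-0.2,9,-0.03,7],[-0.39,-0.2,14,-0.03,7],[-0.39,-0.2,16.3,-0.03,7],[-0.39,2,16.34,-0.03,7],[-0.39,5,16.34,-0.03,7],[-0.39,8,16.34,-0.03,7],[-0.39,8.5,16.34,-0.03,7],[-0.39,8.5,16.34,-0.03,7]]}}

```text
clock: 12.28
eef_pos: [555.3, -11.8, 119.6]
tool_rot: [-1.571, -0.0, -0.92]
force: [-0.1, 0.3, 0.3]
width: 70.1
```

```bash
python3 mv.py 555 -11.8 51 -0.92; python3 -c "
from h import *
a=snap('scene','m7.png');b=snap('top','m7t.png')
i=np.hstack([cv2.resize(p['image'][y:y+100,c:c+100,::-1],None,fx=7,fy=7,interpolation=cv2.INTER_CUBIC)[:,:] for p,c,y in ((a,270,120),(b,280,150))])
cv2.imwrite('pics/m7b.png',i)"
```

```text
clock 12.28 tcp [555.3 -11.8 119.6] rpy [-1.571 -0.    -0.92 ] F [-0.1  0.3  0.3] w 70.1 q [ 0.08  0.65 -0.16  1.88  0.17  0.62 -1.11]
row [-0.02  6.86 -0.02] roll -0.0
```

View pics/m7b.png

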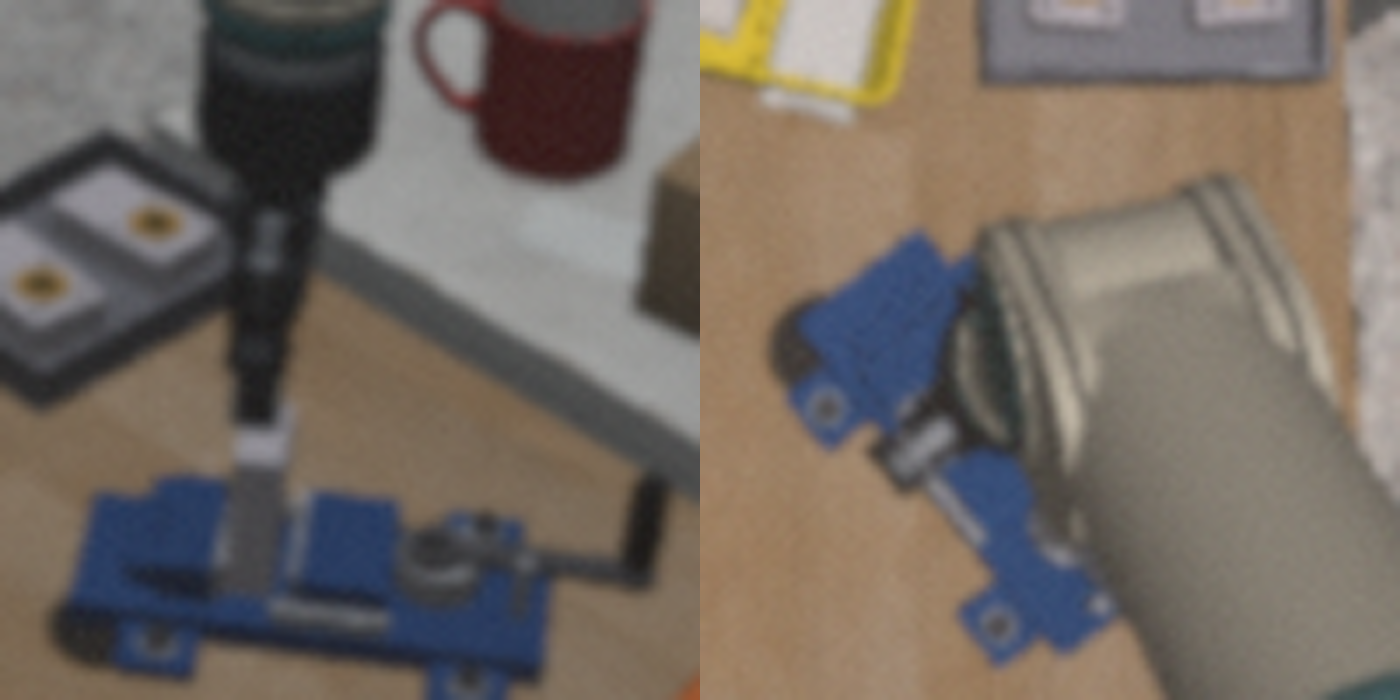

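Emit:
{"api": "apply_moves", "payload": {"motion": [[0,2.5,0,0,7],[0,5,0,0,7],[0,6.4,0,0,7],[0,6.8,0,0,7],[0,6.8,0,0,7]]}}

```text
clock: 13.0
eef_pos: [555.5, -11.8, 51.9]
tool_rot: [-1.57, -0.001, -0.92]
force: [-0.2, 0.5, 0.8]
width: 70.0
```

```bash
python3 mv.py 555 -11.8 51 -0.92; python3 -c "
from h import *
a=snap('scene','m8.png')
i=np.hstack([cv2.resize(p['image'][y:y+100,c:c+100,::-1],None,fx=7,fy=7,interpolation=cv2.INTER_CUBIC)[:,:] for p,c,y in ((a,270,120),)])
cv2.imwrite('pics/m8b.png',i)"
```

```text
clock 13.0 tcp [555.5 -11.8  51.9] rpy [-1.57e+00 -1.00e-03 -9.20e-01] F [-0.2  0.5  0.8] w 70.0 q [ 0.06  0.76 -0.13  1.92  0.2   0.48 -1.14]
row [-0.03  0.09 -0.04] roll -0.0
```

View pics/m8b.png

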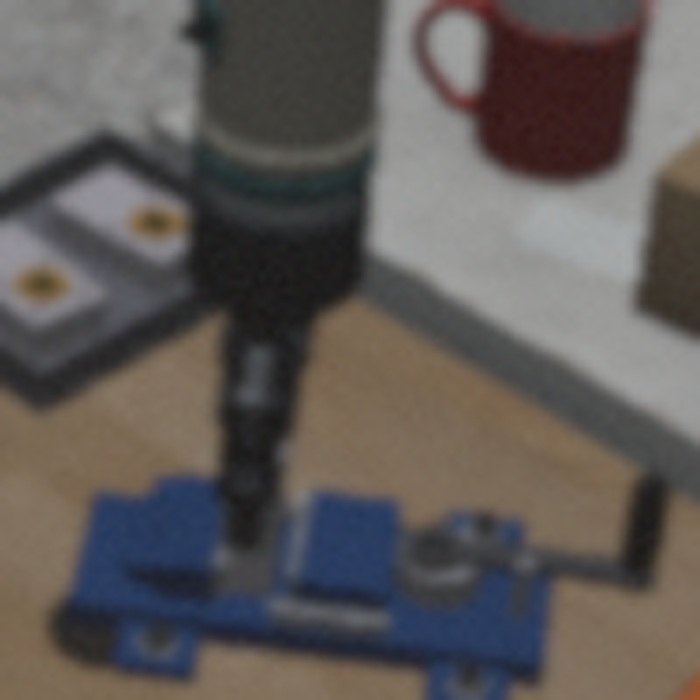

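Emit:
{"api": "apply_moves", "payload": {"motion": [[0,0,0,0,5.5],[0,0,0,0,4.6],[0,0,0,0,3],[0,0,0,0,3],[0,0,0,0,3],[0,0,0,0,3]]}}

```text
clock: 13.8
eef_pos: [555.4, -11.8, 51.9]
tool_rot: [-1.57, -0.001, -0.92]
force: [-0.5, 0.3, 6.0]
width: 43.2
```

Emit:
{"api": "apply_moves", "payload": {"motion": [[0,-0.4,-0.1,0,3],[0,-0.8,-0.3,0,3],[0,-1.2,-0.4,0,3],[0,-1.2,-0.4,0,3],[0,-1.2,-0.4,0,3]]}}

```text
clock: 14.42
eef_pos: [551.8, -14.2, 63.3]
tool_rot: [-1.571, 0.0, -0.92]
force: [-0.5, -0.7, -2.0]
width: 43.4
```

```bash
cat > look.py <<'E'
from h import *
import sys
fn=sys.argv[1]; n=1
a=snap('scene',fn+'_s.png')
s=ctrl.read_state(); c=np.array(s['eef_pos'])+[0,0,0]
u,v=proj(a,c); x,y=int(u),int(v)
w=34
i=cv2.resize(a['image'][max(0,y-w):y+w,max(0,x-w):x+w,::-1],None,fx=11,fy=11,interpolation=cv2.INTER_CUBIC)
cv2.imwrite('pics/'+fn+'.png',np.clip(i*1.4,0,255).astype(np.uint8)); print('origin',x-w,y-w,'tcp',c.round(1))
E
python3 look.py n1
```

```text
origin 273 154 tcp [551.8 -14.2  63.2]
```

View pics/n1.png

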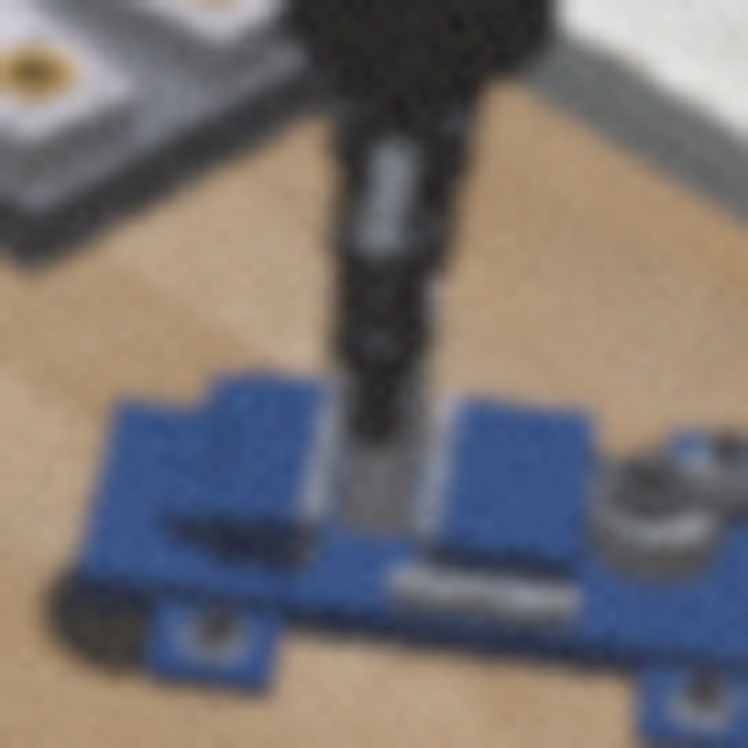

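Emit:
{"api": "apply_moves", "payload": {"motion": [[0,0,-0.2,0,3],[0,0,-0.4,0,3],[0,0,-0.6,0,3],[0,0,-0.8,0,3],[0,0,-0.8,0,3]]}}

```text
clock: 15.1
eef_pos: [549.6, -15.9, 63.8]
tool_rot: [-1.561, -0.002, -0.918]
force: [7.0, 5.4, -7.9]
width: 43.1
```

```bash
python3 mv.py 551.8 -14.2 63.3 -0.92;  python3 look.py n2
```

```text
clock 15.1 tcp [549.6 -15.9  63.8] rpy [-1.561 -0.002 -0.918] F [ 7.   5.4 -7.9] w 43.1 q [ 0.07  0.73 -0.14  1.94  0.19  0.48 -1.12]
row [-0.    0.05  0.27] roll 0.002
origin 274 154 tcp [549.7 -15.8  63.8]
```

View pics/n2.png

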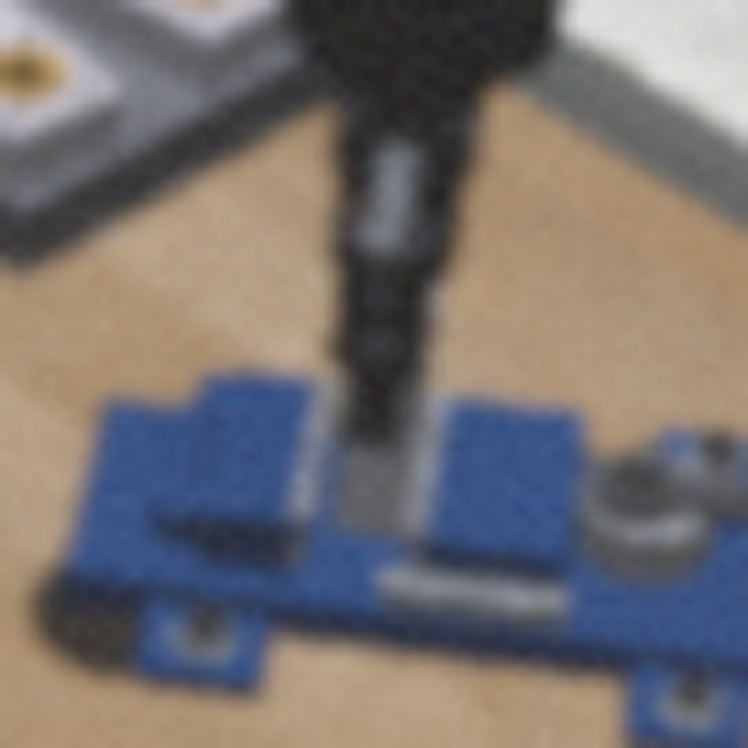

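Emit:
{"api": "apply_moves", "payload": {"motion": [[0,0,-0.3,0,3],[0,0,-0.6,0,3],[0,0,-0.6,0,3]]}}

```text
clock: 15.52
eef_pos: [546.9, -18.0, 64.5]
tool_rot: [-1.557, -0.003, -0.917]
force: [8.2, 8.6, -5.6]
width: 43.7
```

```bash
python3 mv.py 551.8 -14.2 63.3 -0.92;  python3 look.py n3
```

```text
clock 15.53 tcp [546.9 -18.   64.5] rpy [-1.557 -0.003 -0.917] F [ 8.2  8.6 -5.6] w 43.7 q [ 0.08  0.73 -0.14  1.95  0.2   0.47 -1.12]
row [-0.01  0.13  0.62] roll 0.003
origin 275 154 tcp [547.  -18.   64.5]
```

View pics/n3.png

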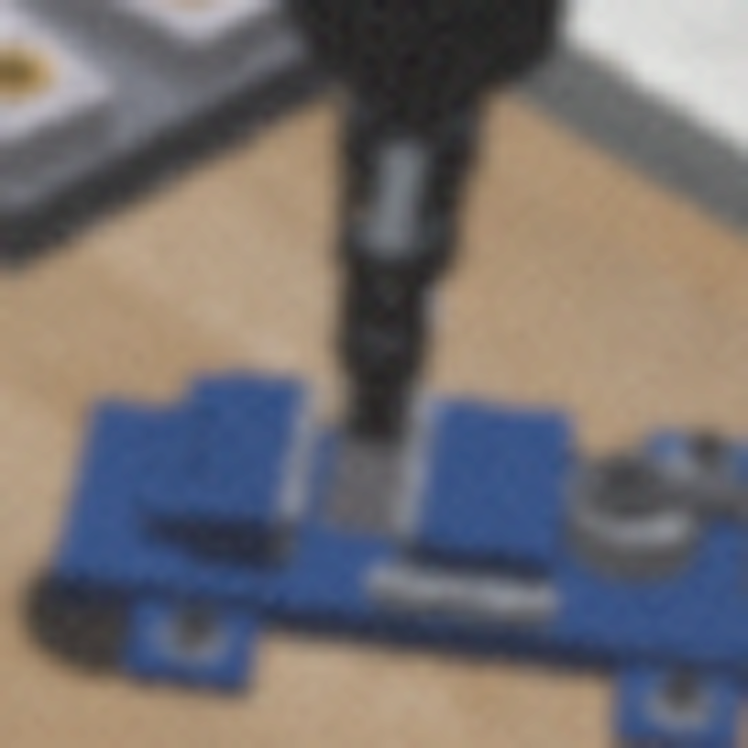

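Emit:
{"api": "apply_moves", "payload": {"motion": [[0,0,-0.25,0,3],[0,0,-0.5,0,3],[0,0,-0.5,0,3]]}}

```text
clock: 15.95
eef_pos: [543.8, -20.6, 65.0]
tool_rot: [-1.555, -0.004, -0.917]
force: [9.1, 9.7, -2.4]
width: 43.1
```

Emit:
{"api": "apply_moves", "payload": {"motion": [[0,0,0.5,0,3],[0,-1,0.9,0,3],[0,-3,1.1,0,3],[0,-6,1.1,0,3],[0,-10,1.1,0,3],[0,-12,1.1,0,3],[0,-12,1.1,0,3],[0,-12,1.1,0,3]]}}

```text
clock: 16.95
eef_pos: [544.0, -19.7, 182.4]
tool_rot: [-1.573, 0.001, -0.921]
force: [0.1, 0.1, -2.6]
width: 43.4
```

```bash
python3 mv.py;  python3 look.py n4
```

```text
clock 16.95 tcp [544.  -19.7 182.4] rpy [-1.573e+00  1.000e-03 -9.210e-01] F [ 0.1  0.1 -2.6] w 43.4 q [ 0.11  0.55 -0.19  1.86  0.14  0.75 -1.08]
origin 279 123 tcp [544.  -19.6 182.1]
```

View pics/n4.png

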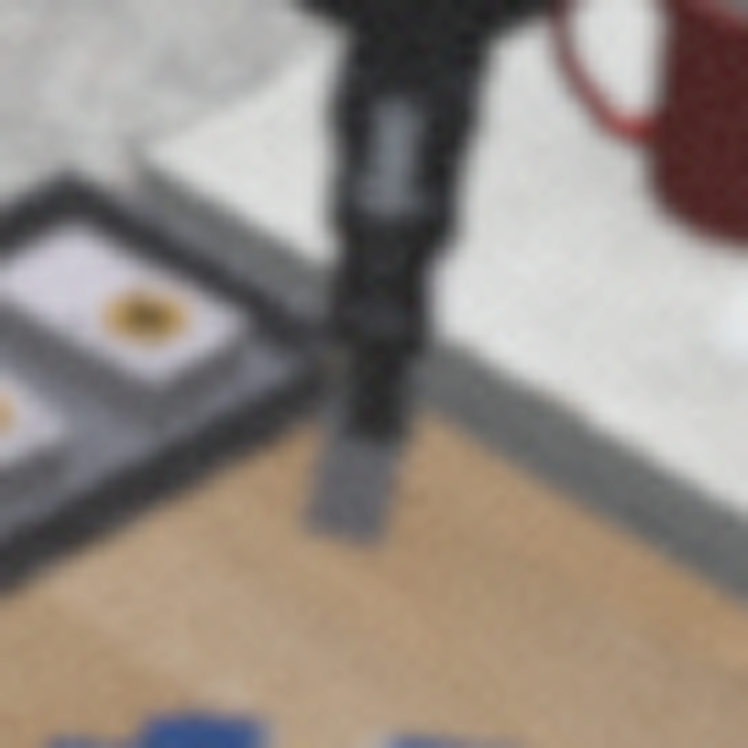

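```bash
cat > bov.py <<'E'
from h import *
import sys
n=6
ps=[ctrl.get_image('scene') for _ in range(n)]
p=dict(ps[0]); f=np.mean([q['image'].astype(float) for q in ps],0); p['image']=np.clip(f*1.5,0,255).astype(np.uint8)
np.save('bavg_'+sys.argv[1]+'.npy',f)
s=ctrl.read_state(); c=np.array(s['eef_pos']); yaw=s['tool_rot'][2]+np.pi/2
import json; json.dump([c.tolist(),yaw,list(map(float,s['tool_rot']))],open('bst_'+sys.argv[1]+'.json','w'))
ims=[]
for t in [float(v) for v in sys.argv[2:]]:
    R=Rz(yaw)@Ry(-t); g=c+[0,0,18.7]; ctr=g-R@np.array([0,0,14.0])
    S=[(A,B,(0,255,0)) for A,B in box(ctr,R,[22,44,76])]+[(A,B,(255,0,255)) for A,B in circ(ctr+R@[13,0,14],R,14.5)]
    ims.append(ov(p,proj(p,c+[0,0,5]),17,24,18,S))
cv2.imwrite('pics/'+sys.argv[1]+'.png',np.hstack(ims))
E
python3 bov.py q1 .12 .2
```

```text
(no output)
```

View pics/q1.png

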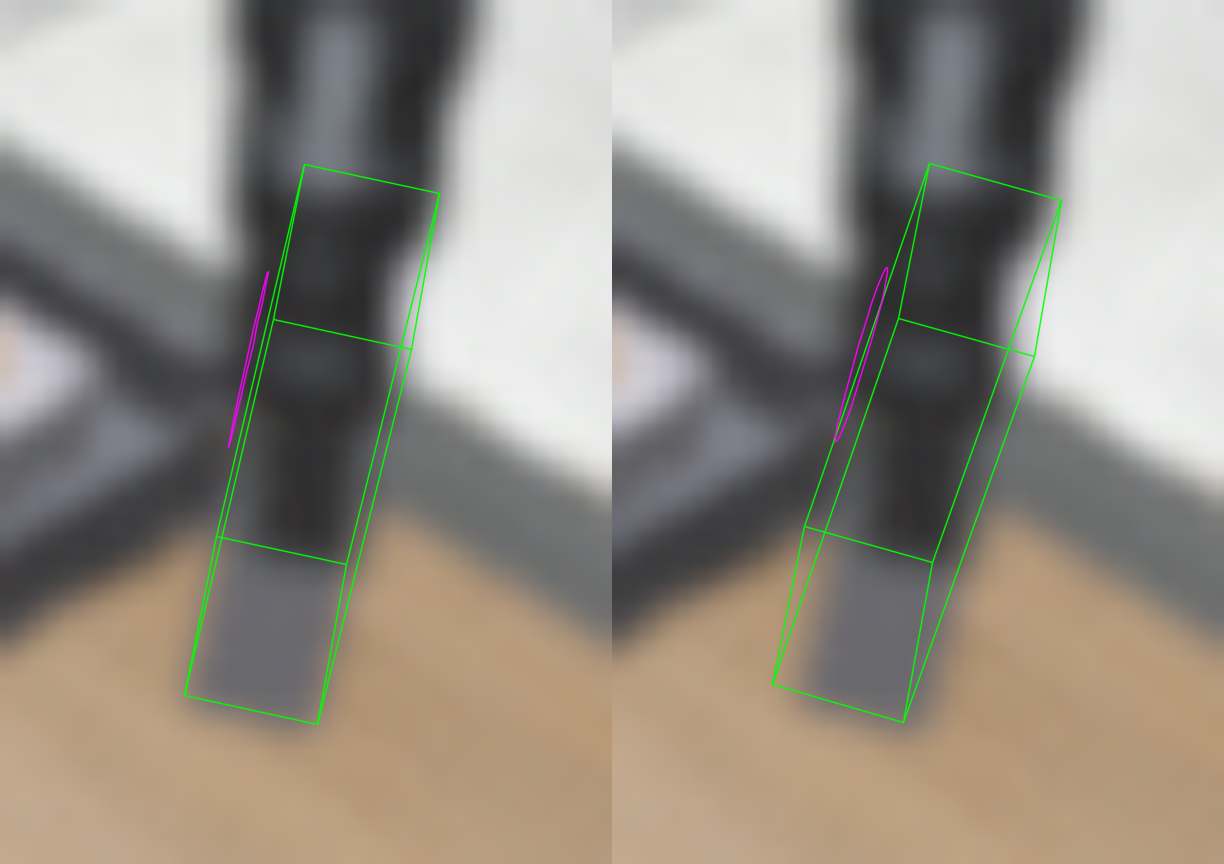

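```bash
cat > bfit.py <<'E'
from h import *
import sys,json
from scipy.optimize import minimize
tag=sys.argv[1]; zcut=float(sys.argv[2]) if len(sys.argv)>2 else 6
f=np.load(f'bavg_{tag}.npy'); (c,yaw,rot)=json.load(open(f'bst_{tag}.json')); c=np.array(c)
p=ctrl.get_image('scene'); K=8
cu,cv_=proj(p,c-[0,0,22]); x0,y0=int(cu)-14,int(cv_)-12; w,h=28,26
I=f[y0:y0+h,x0:x0+w]
I=I[:,:,0]-0.6*I[:,:,2]   # red minus blue: wood bright, grey dark
vt=proj(p,c-[0,0,zcut])[1]
W=((np.arange(h)+y0)[:,None]>vt)*np.ones((h,w))
def ren(q):
    t,dx,dz,sg=q
    R=Rz(yaw)@Ry(-t); g=c+[0,0,18.7]; ctr=g-R@np.array([dx,0,14.0+dz])
    P=[A for A,_ in box(ctr,R,[22,44,76])]+[B for _,B in box(ctr,R,[22,44,76])]
    uv=(np.array([proj(p,X) for X in P])-[x0,y0]+.5)*K
    im=np.zeros((h*K,w*K),np.float32)
    hull=cv2.convexHull(uv.astype(np.float32)).reshape(-1,2)
    cv2.fillConvexPoly(im,np.round(hull*16).astype(np.int32),1.0,shift=4)
    im=cv2.GaussianBlur(im,(0,0),abs(sg)*K); return im.reshape(h,K,w,K).mean((1,3))
xx,yy=np.meshgrid(np.arange(w)-w/2,np.arange(h)-h/2)
def cost(q,full=False):
    m=ren(q); X=np.c_[np.ones(m.size),m.ravel(),xx.ravel(),yy.ravel()]; ww=W.ravel()
    k,*_=np.linalg.lstsq(X*ww[:,None],I.ravel()*ww,rcond=None); e=((X@k).reshape(h,w)-I)*W
    if full: return m,k,e,(X@k).reshape(h,w)
    return (e**2).sum()/9+((q[3]-.9)/.3)**2
best=None
for t0 in (.08,.16,.24):
    q0=np.array([t0,0,0,.9])
    for _ in range(2):
        s=minimize(cost,q0,method='Nelder-Mead',options=dict(initial_simplex=np.vstack([q0]+[q0+d for d in np.diag([.05,3,3,.2])]),maxiter=800)); q0=s.x
    print(round(s.fun,1),s.x.round(3))
    if best is None or s.fun<best.fun: best=s
for t in np.arange(best.x[0]-.06,best.x[0]+.07,.02):
    ss=minimize(lambda z:cost(np.r_[t,z]),best.x[1:],method='Nelder-Mead'); print('t',round(t,3),round(ss.fun,1))
m,k,e,M=cost(best.x,True)
v=np.hstack([I,M,e+60,W*200]); cv2.imwrite(f'pics/{tag}_f.png',cv2.resize(np.clip(v*1.2,0,255).astype(np.uint8),None,fx=7,fy=7,interpolation=cv2.INTER_NEAREST))
E
python3 bfit.py q1 4
```

```text
6256.8 [ 0.073 -1.606  3.316  0.496]
6257.5 [ 0.07  -1.791  3.31   0.512]
6260.6 [ 0.072 -1.555  3.702  0.51 ]
t 0.013 6471.2
t 0.033 6374.9
t 0.053 6301.9
t 0.073 6256.8
t 0.093 6282.7
t 0.113 6384.9
t 0.133 6504.8
```

View pics/q1_f.png

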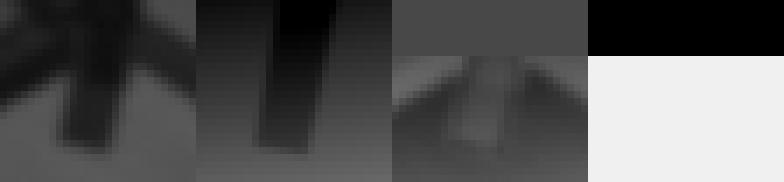

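```bash
python3 - <<'E'
s=open('bfit.py').read()
s=s.replace("xx,yy=np","m0=cv2.dilate((ren([.12,0,3,.4])>.1).astype(np.uint8),np.ones((5,5)))\nwood=np.median(I[-4:]); W=W*((m0>0)|(abs(I-wood)<12))\nxx,yy=np")
open('bfit.py','w').write(s)
E
python3 bfit.py q1 12
```

```text
295.6 [ 0.1   -0.994  1.873  0.922]
296.0 [ 0.101 -0.932  1.758  0.914]
296.3 [ 0.097 -1.051  1.828  0.912]
t 0.04 341.2
t 0.06 323.4
t 0.08 305.0
t 0.1 295.6
t 0.12 313.3
t 0.14 332.6
t 0.16 372.5
```

View pics/q1_f.png

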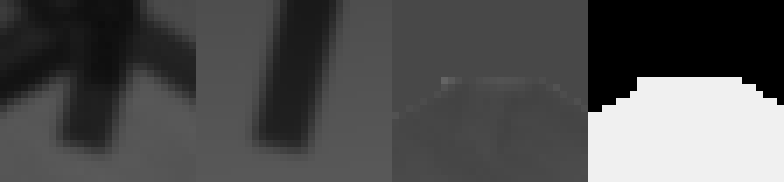

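```bash
python3 mv.py 546.5 -18.5 182 -0.92 546.5 -18.5 63.3 -0.92 533.5 -28.1 63.3 -0.92
```

```text
clock 17.4 tcp [545.3 -19.1 183. ] rpy [-1.571  0.    -0.92 ] F [-0.   1.  -2.1] w 43.4 q [ 0.11  0.55 -0.19  1.86  0.14  0.75 -1.08]
row [0.03 0.1  0.13] roll 0.0
row [ 0.03 11.97  0.13] roll 0.0
row [ 1.000e-02  1.197e+01 -1.480e+00] roll 0.0
```

Emit:
{"api": "apply_moves", "payload": {"motion": [[0,2.5,0.1,0,3],[0,6,0.1,0,3],[0,9,0.1,0,3],[0,11,0.1,0,3],[0,11.95,0.1,0,3],[0,11.95,0.1,0,3],[0,11.95,-0.3,0,3],[0,11.95,-0.8,0,3],[0,11.95,-1.2,0,3],[0,11.95,-1.2,0,3]]}}

```text
clock: 18.65
eef_pos: [542.6, -21.9, 65.8]
tool_rot: [-1.556, -0.004, -0.917]
force: [8.8, 8.0, -7.1]
width: 43.2
```

Emit:
{"api": "apply_moves", "payload": {"motion": [[0,0,-0.15,0,3],[0,0,-0.3,0,3],[0,0,-0.3,0,3]]}}

```text
clock: 19.02
eef_pos: [541.6, -22.7, 66.0]
tool_rot: [-1.553, -0.005, -0.917]
force: [11.1, 10.0, -8.1]
width: 43.8
```

Emit:
{"api": "apply_moves", "payload": {"motion": [[0,0,-0.15,0,3],[0,0,-0.25,0,3],[0,0,-0.25,0,3]]}}

```text
clock: 19.4
eef_pos: [540.6, -23.5, 66.2]
tool_rot: [-1.551, -0.005, -0.916]
force: [11.1, 11.4, -8.7]
width: 43.7
```

Emit:
{"api": "apply_moves", "payload": {"motion": [[0,0,0.5,0,3],[0,-1,1.1,0,3],[0,-3,1.4,0,3],[0,-6,1.4,0,3],[0,-10,1.4,0,3],[0,-12,1.4,0,3],[0,-12,1.4,0,3],[0,-12,1.4,0,3]]}}

```text
clock: 20.4
eef_pos: [541.6, -21.7, 183.3]
tool_rot: [-1.572, 0.001, -0.921]
force: [-0.2, -0.6, -2.9]
width: 43.4
```

```bash
python3 bov.py q2 .18 .24; python3 bfit.py q2 12; python3 mv.py 533.5 222.5 204.3 -0.923
```

```text
310.7 [ 0.19  -0.633  1.887  0.951]
312.3 [ 0.191 -0.722  1.504  0.958]
314.5 [0.216 0.392 1.891 0.952]
t 0.13 377.7
t 0.15 343.1
t 0.17 323.8
t 0.19 310.7
t 0.21 316.7
t 0.23 336.4
t 0.25 360.4
clock 20.75 tcp [542.4 -21.2 183.2] rpy [-1.572e+00  1.000e-03 -9.200e-01] F [-0.4 -0.3 -2.2] w 43.2 q [ 0.12  0.54 -0.19  1.87  0.15  0.75 -1.08]
row [-19.93  -2.1   14.05] roll 0.003
```

View pics/q2.png

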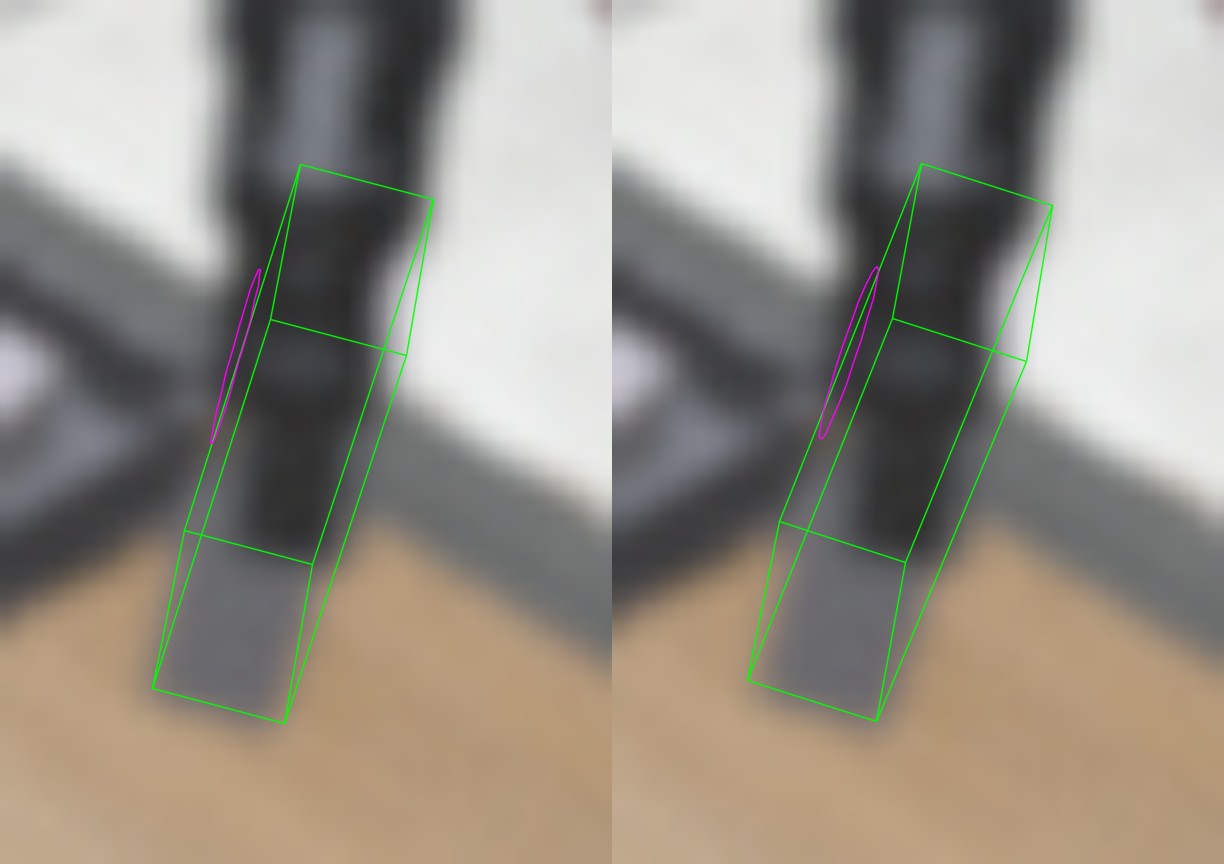

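View pics/q2_f.png

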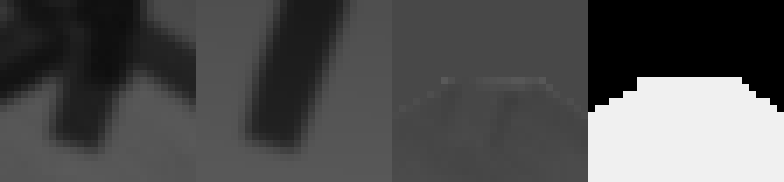

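Emit:
{"api": "apply_moves", "payload": {"motion": [[-2,-0.5,1.4,0,3],[-5,-1,3.5,0,3],[-8,-1.5,5.6,0,3],[-11,-2,7.7,0,3],[-14,-2.2,9.8,0,3],[-17,-2.2,11.9,0,3],[-19,-2.2,13.4,0,3],[-19.93,-2.2,14.05,0,3],[-19.93,-2.2,14.05,0,3],[-19.93,-2.2,14.05,0,3],[-19.93,-2.2,14.05,0,3]]}}

```text
clock: 22.12
eef_pos: [534.0, 220.9, 205.8]
tool_rot: [-1.571, -0.001, -0.922]
force: [-0.2, 0.1, -2.8]
width: 43.0
```

```bash
cat > fov.py <<'E'
from h import *
import sys,pickle
o={}
for n in ('scene','top'):
    ps=[ctrl.get_image(n) for _ in range(5)]; p=dict(ps[0]); p['imf']=np.mean([q['image'].astype(float) for q in ps],0); p['image']=np.clip(p['imf']*1.5,0,255).astype(np.uint8); o[n]=p
pickle.dump(o,open('fin_'+sys.argv[1]+'.pkl','wb'))
p=ctrl.get_image('scene')
for q in ('bush_face','block_center','lens','bearing_block','lever_grip'): print(q,[(np.round(r['location'],1),r['confidence']) for r in ctrl.mark_of(p,q)[:3]])
s=ctrl.read_state(); c=np.array(s['eef_pos']); yaw=s['tool_rot'][2]+np.pi/2
print('clock',s['clock'],'tcp',c.round(1),np.round(s['tool_rot'],3),'F',s['force'].round(1))
t=float(sys.argv[2]); R=Rz(yaw)@Ry(-t); g=c+[0,0,18.7]; ctr=g-R@np.array([-.5,0,15])
S=[(A,B,(0,255,0)) for A,B in box(ctr,R,[22,44,76])]+[(A,B,(255,0,255)) for A,B in circ(ctr+R@[13,0,14],R,14.5)]
Rc=Rz(.648)@Ry(-.195); L=np.array([661,319,254.6]); F=L-150*Rc[:,0]
S+=[(L,F,(0,255,255))]+[(A,B,(0,0,255)) for A,B in circ(L+Rc@[10,0,0],Rc,34)]
bf=ctr+R@[13,0,14]; print('bush',bf.round(1),'focus',F.round(1),'err in cam axes',(Rc.T@(bf-F)).round(1))
i=np.hstack([ov(o[n],proj(o[n],(L+F)/2),w,38,10,S) for n,w in (('scene',42),('top',36))])
cv2.imwrite('pics/'+sys.argv[1]+'.png',i)
E
python3 fov.py f1 .195
```

```text
bush_face [(array([548. , 227.2, 226.8]), 0.64), (array([ 775.8, -152.4,    3.3]), 0.41)]
block_center [(array([540. , 226.1, 208.6]), 0.64), (array([555.4, -11.2,  19.2]), 0.47)]
lens [(array([663.6, 322.3, 254. ]), 0.79)]
bearing_block [(array([ 368.9, -122.9,   -2.2]), 0.63), (array([539. , 221.2, 168.8]), 0.43)]
lever_grip [(array([581.1, 171.9,  47.9]), 0.61), (array([ 422.7, -112. ,   67.7]), 0.6)]
clock 22.925 tcp [533.7 222.5 205.8] [-1.571 -0.    -0.92 ] F [ 0.3 -0.6 -3.2]
bush [544.4 230.6 226.1] focus [543.7 230.2 225.5] err in cam axes [ 0.9 -0.1  0.4]
```

View pics/f1.png

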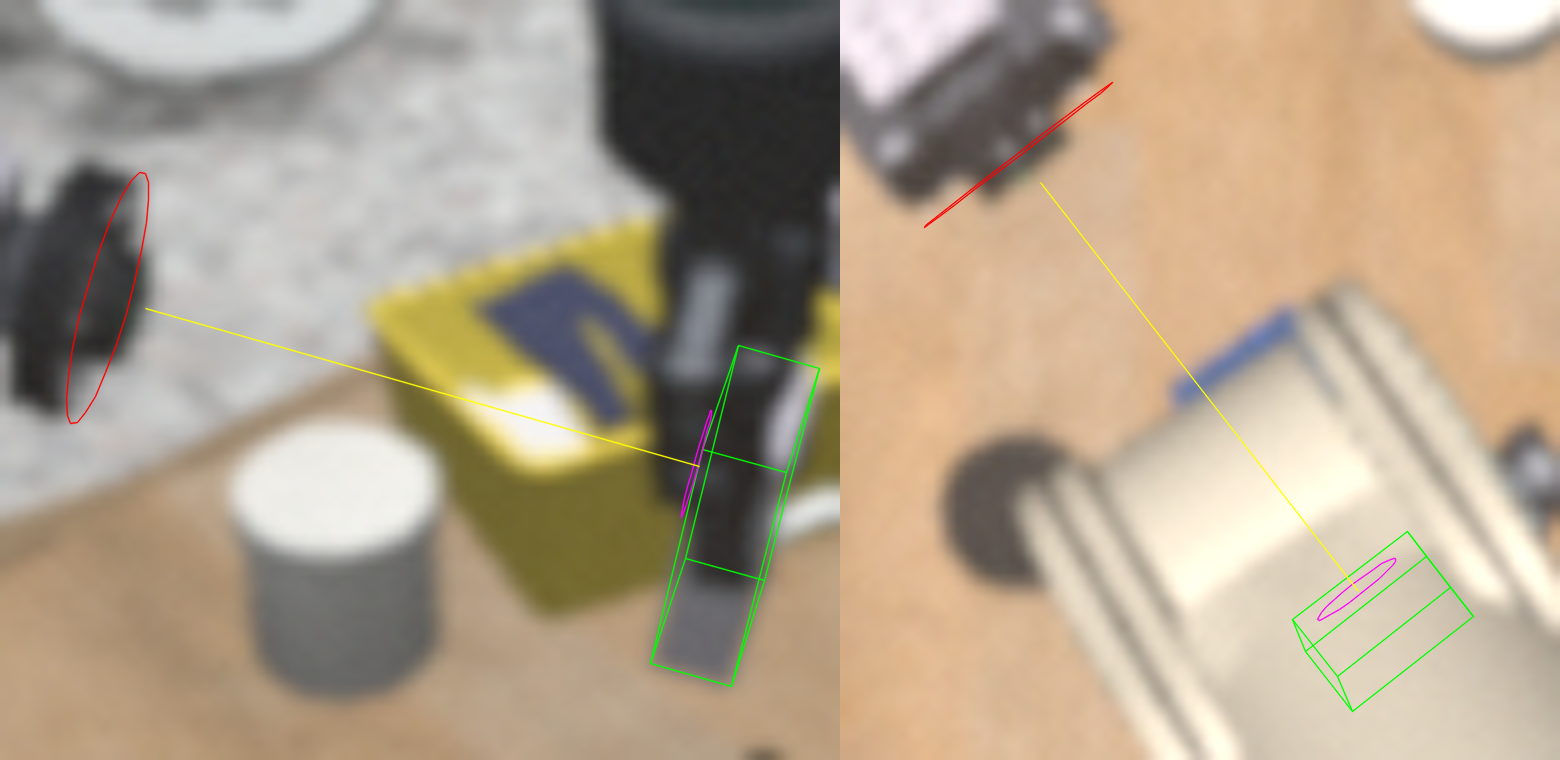

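```bash
python3 - <<'E'
from h import *
import pickle
o=pickle.load(open('avg.pkl','rb')); b=o['top']; a=o['scene']
Rc=Rz(.648)@Ry(-.195)
for off in (0,-.5):
    P=atz(b,180+570/19+off,135+605/19+off,271); print(P.round(1),'lens centre if rim', (P-Rc@[0,0,15.7]).round(1))
for L in ([662.8,322.2,255.8],[661,319,254.6],[658.1,317.3,254]):
    print((Rc.T@(np.array(L)-[661,319,254.6])).round(1), proj(a,L), proj(b,L))
E
```

```text
[661.2 318.2 271. ] lens centre if rim [663.6 320.  255.6]
[662.7 319.6 271. ] lens centre if rim [665.1 321.4 255.6]
[3.5 1.5 0.5] (np.float64(191.55228996617555), np.float64(166.17140261275011)) (np.float64(209.32794160850543), np.float64(167.09435502529317))
[0. 0. 0.] (np.float64(193.00169460393028), np.float64(166.36184795501697)) (np.float64(210.50004407605053), np.float64(167.7622447706559))
[-3.4  0.4  0.1] (np.float64(194.20942063056197), np.float64(166.7900034646016)) (np.float64(211.1216349839138), np.float64(168.78605555640584))
```

```bash
python3 - <<'E'
import pickle,numpy as np,json
from h import *
o=pickle.load(open('fin_f1.pkl','rb')); np.save('bavg_f1.npy',o['scene']['imf'])
s=ctrl.read_state(); json.dump([list(map(float,s['eef_pos'])),float(s['tool_rot'][2]+np.pi/2),list(map(float,s['tool_rot']))],open('bst_f1.json','w'))
E
for z in 8 12; do python3 bfit.py f1 $z; done
```

```text
473.8 [ 0.199 -0.631  0.072  0.981]
475.9 [ 0.201 -0.617 -0.242  0.993]
478.7 [ 0.205 -0.383  0.109  0.98 ]
t 0.139 547.5
t 0.159 504.1
t 0.179 489.8
t 0.199 473.8
t 0.219 494.4
t 0.239 531.6
t 0.259 589.8
312.9 [ 0.215  0.18  -0.004  0.923]
312.8 [ 0.207 -0.147  0.098  0.92 ]
313.9 [ 0.221  0.395 -0.013  0.927]
t 0.147 423.5
t 0.167 346.2
t 0.187 325.9
t 0.207 312.8
t 0.227 441.4
t 0.247 722.2
t 0.267 1078.6
```

View pics/f1_f.png

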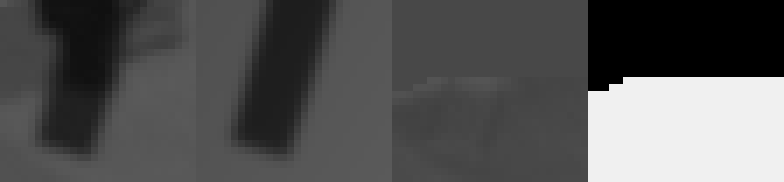

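Emit:
{"api": "apply_moves", "payload": {"motion": [[-0.05,0.02,0.1,0,3],[-0.05,0.02,0.1,0,3],[-0.05,0.02,0.1,0,3],[-0.05,0.02,0.1,0,3],[-0.05,0.02,0.1,0,3],[-0.05,0.02,0.1,0,3]]}}

```text
clock: 23.78
eef_pos: [534.2, 223.5, 205.7]
tool_rot: [-1.571, -0.0, -0.92]
force: [1.1, -0.6, -2.4]
width: 43.4
```

```bash
python3 fov.py f2 .2; python3 -c "
from h import *
s=ctrl.read_state();print(np.round(s['qd'],3),s['width'])
a=cv2.imread('pics/s0.png')
p=snap('scene','fin.png'); cv2.imwrite('pics/finb.png',cv2.resize(p['image'][:,:,::-1],(800,600),interpolation=cv2.INTER_CUBIC))
"
```

```text
bush_face [(array([547.9, 228.5, 223.3]), 0.45)]
block_center [(array([539.8, 225.1, 208.5]), 0.59), (array([772.8, -79.7,   3.4]), 0.42)]
lens [(array([666.6, 320.1, 253.6]), 0.8)]
bearing_block [(array([539.6, 226.9, 208.5]), 0.58), (array([541.5, 225.8, 168.9]), 0.44)]
lever_grip [(array([ 419.5, -113.5,   66.8]), 0.66), (array([582.4, 171.4,  49.3]), 0.62)]
clock 24.575 tcp [534.2 223.5 205.6] [-1.571 -0.    -0.92 ] F [ 0.1 -0.6 -2.7]
bush [544.9 231.6 226. ] focus [543.7 230.2 225.5] err in cam axes [1.9 0.4 0.1]
[ 0.     0.001  0.    -0.     0.002  0.    -0.   ] 43.199364989684824
```

View pics/finb.png

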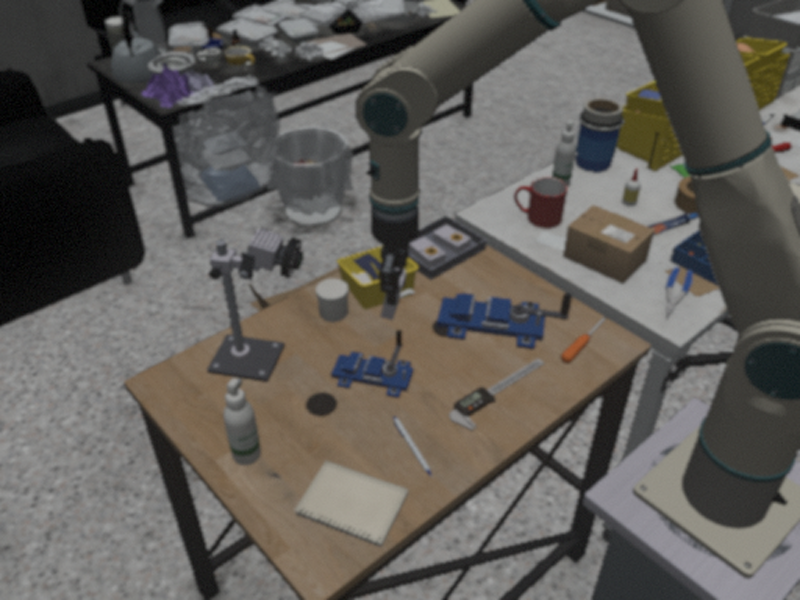

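```bash
python3 -c "
from cell import ctrl
print(ctrl.finish_job())"
```

```text
the job is handed in; nothing more can be done
None
```

I handed the job in at about 24.6 s. The lever is at its open stop, and the gripper is holding the block steady in front of the inspection camera. No verdict came back.

- **Lever:** I pinched the handle and swung it about 1.5 rad, until it held firm against a 30 N push. The final picture shows it still open.
- **Tilt:** The moves cannot tilt the tool. I lifted the block 12 mm and pushed it in two steps against the opened moving jaw, with about 12–16 N sideways, so it pivoted between the pads. I then carried it to the camera.
- **Squareness:** The block measures about 0.20 rad of tilt and 0.65 rad of yaw. The camera fits at about 0.195 rad (±0.02–0.03) and 0.648 rad. It stands the same way up as in the vise, with no roll that I could see.
- **Position:** The bush is within about 2 mm of the focus by my own calculation. From the scene camera alone, the networks put it about 152 mm from the lens.
- **Steadiness:** Joint speeds were about zero. The force at the wrist was about 2.7 N, roughly the block's weight, and the grip width was 43 mm.
- **Other things on the desk:** In the last picture the camera, jar, bin, tray, caliper, pen, notebook, bottle and screwdriver look unmoved.

**Checks that disagreed:**
- **Lever height:** The task says the lever handle is 89 mm above the desk. Both cameras and the networks put it at about 67 mm, so I used that, and the pinch worked.
- **Lens position:** The two cameras differ by 3–6 mm on where the lens is, so I used a value in between. Distance along the lens axis is therefore uncertain by a few millimetres.
- **Camera tilt:** One body edge suggested less tilt and another more. I relied on the ring-light fit and the average.

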